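Load the vacuum drying chamber, set its lid and start a gentle pump-down

TASK

Put every washed part from the drain mat into the vacuum drying chamber, side by side on its floor with none lying on another, then close the chamber up: lid seated level on the rim with its step inside the mouth, and vent valve fully shut. Only when the chamber is closed, turn the suction valve from shut to half open, its lever at 45 degrees, so that the pump draws down gently, and let everything go. Leave the other things on the bench where they are.

Things in the scene. Friction and masses are not known exactly. Their poses are not given: they have to be found in the camera images.
- sink_a: Washed part: finned aluminium heat sink, block 44 x 30 mm, 28 mm high, fins along the 44 mm side, about 60 g (may be absent in a run). Origin at the middle of the block, z up, x along the longer side. Starts standing on the drain mat.
- sink_b: Washed part: finned aluminium heat sink, block 44 x 30 mm, 28 mm high, fins along the 44 mm side, about 60 g (may be absent in a run). Origin at the middle of the block, z up, x along the longer side. Starts standing on the drain mat.
- relay_a: Washed part: grey plastic relay block with a black band at its foot and six brass terminals on top, 40 x 28 mm, 36 mm high, about 50 g (may be absent in a run). Origin at the middle of the block, z up, x along the longer side. Starts standing on the drain mat.
- relay_b: Washed part: grey plastic relay block with a black band at its foot and six brass terminals on top, 40 x 28 mm, 36 mm high, about 50 g (may be absent in a run). Origin at the middle of the block, z up, x along the longer side. Starts standing on the drain mat.
- transformer_a: Washed part: small transformer, dark steel core with a copper winding, 40 x 32 mm, 34 mm high, about 140 g (may be absent in a run). Origin at the middle of the block, z up, x along the longer side. Starts standing on the drain mat.
- transformer_b: Washed part: small transformer, dark steel core with a copper winding, 40 x 32 mm, 34 mm high, about 140 g (may be absent in a run). Origin at the middle of the block, z up, x along the longer side. Starts standing on the drain mat.
- mat: Flat black rubber drain mat with grey ribs, 270 mm (its x) x 210 mm (its y), 3 mm thick, fixed, on the right-hand side of the bench; holds the washed parts. Origin at the centre of its underside.
- lid: Loose steel lid, lying flat on the bench on the left, about 0.55 kg: plate 230 mm across, 8 mm thick; below it a locating step 192 mm across, 6 mm deep, that drops inside the chamber's mouth; on top a round black knob 34 mm across, 23 to 49 mm above the origin. Origin: centre of the step's underside, z up; when seated it is 6 mm below the rim.
- lid_knob (a point): Middle of the lid's knob, on the lid's axis, 36 mm above the lid's origin: where to grip it.
- chamber: Vacuum drying chamber: open round steel pot fixed to the bench, outer diameter 216 mm, inner 206, rim 80 mm and inner floor 8 mm above the bench. Origin: centre of its underside. Two brass valves stand out of its wall 60 degrees either side of its -x axis (robot side), stems 160 mm from its axis, pipe and body up to 52 mm high. Gauge on its +x side, 150 mm from the axis, 78 mm high.
- chamber_floor (a point): Centre of the chamber's inner floor.
- chamber_rim (a point): Centre of the chamber's mouth, at the height of the rim (80 mm above the bench).
- vent (a joint): Vent valve lever (chamber's +y side; its pipe ends in a short copper-coloured silencer), turns about the upright stem, friction-held (about 0.22 N m), stays where released. 0 = fully open: in line with the pipe, pointing away from the chamber; 1.571 = fully shut: across the pipe, at its stop. Grows counter-clockwise from above.
- vent_grip (a point): Middle of the vent lever's black sleeve (60 mm long, 13 mm wide, 18 mm high, 71 to 89 mm above the bench), 62 mm from the stem's axis.
- vent_pivot (a point): On the vent valve's stem axis, 80 mm above the bench (same height as the grip point).
- suction (a joint): Suction valve lever (chamber's -y side; its steel pipe turns down through the bench to the pump), turns about the upright stem, friction-held (about 0.22 N m), stays where released. 0 = shut: across the pipe, at its stop; 0.785 = half open: 45 degrees to the pipe; 1.571 = fully open: in line, pointing away from the chamber. Grows counter-clockwise from above.
- suction_grip (a point): Middle of the suction lever's black sleeve (60 mm long, 13 mm wide, 18 mm high, 71 to 89 mm above the bench), 62 mm from the stem's axis.
- suction_pivot (a point): On the suction valve's stem axis, 80 mm above the bench (same height as the grip point).
- bottle: White plastic wash bottle, 56 mm across, 150 mm high, standing behind the chamber on the left. Not part of the job: leave it where it is. Origin at the centre of its underside.
- reel: Solder reel, 54 mm across, 44 mm high, standing behind the chamber on the right. Not part of the job: leave it where it is. Origin at the centre of its underside.
- screwdriver: Screwdriver 190 mm long lying near the robot on the left. Not part of the job: leave it where it is. Origin at the middle of its length.
- brush: Brush 170 mm long lying at the near right of the drain mat. Not part of the job: leave it where it is. Origin at the middle of its length.
- meter: Hand multimeter, 165 x 80 x 38 mm, lying just in front of the robot. Not part of the job: leave it where it is. Origin at the centre of its underside.
- board: Bare circuit board 120 x 90 mm on spacers, lying at the robot's right. Not part of the job: leave it where it is. Origin at the centre of its underside.
There are look-alikes about, which are no part of the job. Leave any green look-alike of the relay_a alone.

How it is judged:
By the outcome, as a careful person would: the job done as asked, in the order asked, and still so for the second after the job is handed in, with the robot touching nothing.
Of sink_a, sink_b, relay_a, relay_b, transformer_a, transformer_b only 4 to 6 are there at a start; the rules pass over those that are not, and their reading is None.
At some moment in a run one of sink_a, sink_b, relay_a, relay_b, transformer_a, transformer_b may be knocked a few centimetres aside while the robot is not near it.
Once in a run the grip may slacken for a moment while it holds something.
It also fails if it takes over 210 s, if anything falls off the work surface, if the arm or the gripper's body presses on something with over 40 N, if the wrist force passes 120 N, or if a joint passes its speed limit or range.

ROBOT

A 6-joint arm with a two-finger parallel gripper is mounted at the origin on the work surface. World frame = base frame: x ahead of the robot, y to its left, z up, the work surface at z = 0. Lengths are in m, angles in degrees, forces in N, time in s.
With the tool pointing down it reaches from about 0.325 to 0.85 m from the base axis. Payload 4.4 kg.
Tool frame: the origin (TCP) lies on the centre line of the jaws, within the pads' length; the fingertips stand env.tip_reach ahead of it and the grasp point (between the pads) lies 2 mm behind it (env.tip_reach is the distance from the TCP to the fingertips, in m); z points along the fingers, y is the line along which they close (so a half turn about z gives the same grasp; the last joint's range is limited). The gripper opens to 94 mm and grips with 3 to 60 N. Pads are 16 mm wide; open, the fingers measure 119 mm over their backs; the gripper's body (75 mm by 177 mm) begins 78 mm behind the grasp point.
Start: joints at [56.064, 11.837, 88.321, -0, 79.842, -8.623], TCP at [0.246, 0.52, 0.194] pointing down, gripper open.
Joint ranges: [-156.59, 156.59], [-49.26, 127.26], [12.9, 141.05], [-63.56, 243.56], [4.71, 150.69], [-161.64, 161.64]. Speed limits (degrees/s): [159.86, 159.86, 180, 180, 180, 180].

INTERFACE

Orientations are given as [roll, pitch, yaw] about the fixed x, y, z axes, in that order (R = Rz(yaw) Ry(pitch) Rx(roll)).
In Python, from cell import env gives the robot as it stands.
- The arm moves only by the tool carry_out, never from a script. Its argument "commands" is a list of rows, each a list of 3 entries, a list of its own where there are three numbers: the gripper's target within -1 to 1 (shut at 1, half-way at 0, fully open at -1), then the shift along the world's x, y, z in units of 25 mm (1.0 is 25 mm), then the turn about the world's z in units of 6 degrees (1.0 is 6 degrees). A call has 1 to 5 rows; each row shifts and turns the commanded pose from where the row before left it; what a row does not reach is not made up. A row lasts 1/10 s, in which the tool goes at most 50 mm and 8.59 degrees, less where a joint would pass 70% of its speed; a pose out of reach is approached as far as the arm can. A call is refused whole if a number of a shift passes 1 or a number of a turn 1, either way. A call with a gripper value outside its range is refused whole. The fingers move at their own pace and stop on an object; the grip force is fixed at half the most. Time passes only in rows, so rows that do not move let the fingers close. It gives the time, the measured TCP pose, the force, the opening and the grip force at its end, in the units of the state.
- env.observe(): the state, without advancing time (a new reading comes with each control period).
- env.camera(name): name is "scene" or "top"; returns the picture (420x560x3 uint8, red, green, blue); there is no depth.
- env.calibration(name): a dict with "intrinsics" (3x3 intrinsics, pixels), "k1" (the pictures are not rectified: a ray, as slopes to the right and down, at radius r is drawn at 1 + k1 r^2 times it, then the intrinsics apply), "extrinsics" (4x4, takes a point from camera to world coordinates). Camera axes: x right, y up, looking along -z (the intrinsics and any distortion apply to the point x, -y, -z); pixel columns grow to the right and rows downward; lengths in m; the calibration is good to about 2 mm. A picture is of the moment at which its call begins. calibration takes no time and is no camera call.
- env.sign_off(): hands the job in; it is judged then, once.
Trained networks look in the newest picture that a camera, given by its name, has taken for a name from the list of things; names that differ only in an ending like _2 or _b are one class to them, and where a whole thing is asked for, a point or a joint stands for the part that bears it (a point fixed in the world has none). Each returns a list of dicts, best first, with "conf" (0 to 1); they miss things now and then, are a little off and sometimes report something else, mostly with a low value. They report only what shows in the picture. A call takes as long as a camera call. They do not tell look-alikes from the thing itself.
- env.look_for(camera, name): "bbox" ([centre column, centre row, width, height] in pixels, round what is visible of it).
- env.tip_of(camera, name): "at" ([column, row] in pixels: a listed point, or the origin of a listed thing).
The state is a dict: "clock": time; "joint_pos": joint angles; "joint_vel": joint speeds; "effort": joint torques, N m; "eef_pos": TCP position; "eef_rot": TCP orientation; "wrist_force": force on the tool from outside, world axes, zero at the start; "moment": the same for the moment, N m; "width": finger opening in m; "finger_force": force on a finger pad.
Only numpy, scipy, OpenCV 4.12 (cv2) and the standard library are available. Lean on these libraries where they do the work, as an engineer would, in place of code of your own. Each camera call takes 0.05 s, during which the arm holds its last target. There are 200 camera calls.

## Working session

There is one attempt and no reset: what is moved stays moved. The work goes in short steps, Python scripts to look and compute and a tool call to move; the robot and the scene stay as the last step left them, time stands still between calls to the robot, and variables do not carry over. Pictures are saved under pics/ and viewed, at most 14 in all, crops included, and the job is handed in when it is done.

Besides the shell and the picture viewer there is one more tool, called after "Emit:" by a JSON object that holds its "op" and its "data". carry_out: Moves the arm, as the interface text tells. Its arguments: {"type":"object","properties":{"commands":{"type":"array"}},"required":["commands"]}

```bash
ls; mkdir -p pics
cat > h.py <<'E'
import numpy as np, cv2
from cell import env
def shot(cam,fn=None):
    im=env.camera(cam)
    if fn: cv2.imwrite('pics/'+fn,im[:,:,::-1])
    return im
def ray(cam,uv):
    c=env.calibration(cam);K=np.array(c['intrinsics']);E=np.array(c['extrinsics']);k=c['k1']
    d=np.linalg.solve(K,[uv[0],uv[1],1.]);xd=d[:2];x=xd.copy()
    for _ in range(20): x=xd/(1+k*(x@x))
    v=E[:3,:3]@np.array([x[0],-x[1],-1.]);return E[:3,3],v/np.linalg.norm(v)
def onz(cam,uv,z):
    o,v=ray(cam,uv);return o+v*(z-o[2])/v[2]
def proj(cam,P):
    c=env.calibration(cam);K=np.array(c['intrinsics']);E=np.array(c['extrinsics']);k=c['k1']
    p=E[:3,:3].T@(np.array(P)-E[:3,3]);x=np.array([p[0],-p[1]])/-p[2];x=x*(1+k*(x@x))
    return (K@[x[0],x[1],1])[:2]
def tri(uv1,uv2,c1='scene',c2='top'):
    o1,v1=ray(c1,uv1);o2,v2=ray(c2,uv2)
    s=np.linalg.lstsq(np.c_[v1,-v2],o2-o1,rcond=None)[0]
    a=o1+v1*s[0];b=o2+v2*s[1];return (a+b)/2,np.linalg.norm(a-b)
E
python3 - <<'E'
from h import *
np.set_printoptions(precision=3,suppress=True)
print(env.tip_reach);o=env.observe();print(o['eef_pos'],o['eef_rot'],o['width'],o['clock'])
for c in('scene','top'):
    shot(c,c+'0.png');k=env.calibration(c);print(c,k['extrinsics'],k['k1'])
    for n in['sink_a','relay_a','transformer_a','lid_knob','chamber_rim','chamber_floor','vent_grip','vent_pivot','suction_grip','suction_pivot']:
        print(n,[(round(d['conf'],2),np.round(d['at'],1).tolist()) for d in env.tip_of(c,n)])
E
```

```text
pics
0.017
[0.245 0.519 0.192] [-179.873   -0.017  154.689] 0.09418435064258429 0.0
scene [[ 0.826 -0.322  0.463  1.168]
 [ 0.564  0.487 -0.667 -1.005]
 [-0.011  0.812  0.584  0.917]
 [ 0.     0.     0.     1.   ]] -0.05292337666887345
sink_a [(0.87, [222.6, 284.9]), (0.8, [196.9, 273.3]), (0.26, [331.8, 250.8])]
relay_a [(0.89, [150.9, 333.4]), (0.88, [222.5, 314.2]), (0.84, [177.5, 293.7]), (0.65, [197.6, 273.6])]
transformer_a []
lid_knob [(0.68, [351.2, 159.2]), (0.28, [350.4, 166.6])]
chamber_rim [(0.85, [333.7, 221.0]), (0.2, [324.7, 191.3])]
chamber_floor [(0.65, [334.2, 242.6]), (0.44, [318.7, 173.5]), (0.25, [349.0, 156.9])]
vent_grip [(0.61, [318.2, 176.0])]
vent_pivot [(0.94, [325.0, 190.2])]
suction_grip [(0.79, [267.1, 235.5])]
suction_pivot [(0.9, [284.8, 243.3])]
top [[-0.006  0.985 -0.173  0.315]
 [-1.    -0.007 -0.002 -0.046]
 [-0.003  0.173  0.985  1.144]
 [ 0.     0.     0.     1.   ]] -0.028395839153718877
sink_a [(0.76, [374.1, 206.8]), (0.48, [376.1, 232.8])]
relay_a [(0.61, [403.4, 181.9]), (0.61, [451.5, 215.0]), (0.49, [404.8, 234.6])]
transformer_a []
lid_knob [(0.89, [124.7, 217.6]), (0.53, [324.8, 174.0])]
chamber_rim [(0.75, [265.7, 152.1])]
chamber_floor [(0.76, [268.4, 162.0])]
vent_grip [(0.77, [204.2, 208.6])]
vent_pivot [(0.73, [222.8, 192.3])]
suction_grip [(0.56, [318.8, 193.6]), (0.52, [375.9, 207.6])]
suction_pivot [(0.95, [324.8, 175.2])]
```

View pics/scene0.png

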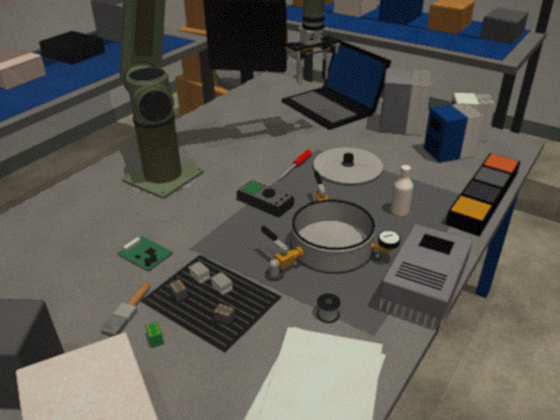

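View pics/top0.png

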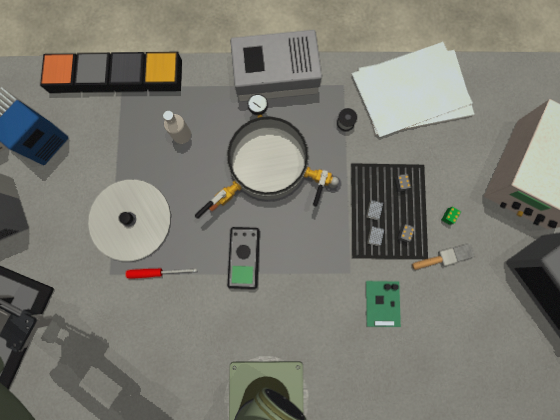

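Scene and top views: on the mat are sinks at top (375,208) and (376,236), and relay-like blocks at (404,181) and (407,232). The green look-alike is at (452,215), off the mat. The lid is at (125,218), the pot at (267,155), and both levers are visible. I'll check the choice in one close crop.

Run:
```python
import cv2,numpy as np
t=cv2.imread('pics/top0.png')[160:265,345:465];s=cv2.imread('pics/scene0.png')[250:350,140:280]
a=cv2.resize(t,(480,420),interpolation=cv2.INTER_CUBIC)
b=cv2.resize(cv2.imread('pics/top0.png')[140:225,185:345],(800,425))[:, :]
b=cv2.resize(b,(320,170));c=cv2.resize(s,(320,229))
o=np.zeros((420,800,3),np.uint8);o[:,:480]=a;o[:170,480:]=b;o[180:409,480:]=c
cv2.imwrite('pics/crop1.png',np.clip(o*1.6,0,255).astype(np.uint8))
from h import *
np.set_printoptions(precision=3,suppress=True)
for n,a,b in[('knob',(350,159),(124.7,217.6)),('rim',(333.7,221),(265.7,152.1)),('floor',(334.2,242.6),(268.4,162)),('vg',(318.2,176),(204.2,208.6)),('vp',(325,190.2),(222.8,192.3)),('sg',(267.1,235.5),(318.8,193.6)),('sp',(284.8,243.3),(324.8,175.2)),
('s1',(222.6,284.9),(376.1,208)),('s2',(196.9,273.3),(376.1,234)),('r1',(222.5,314.2),(403.4,181.9)),('r2',(177.5,293.7),(404.8,234.6)),('green',(150.9,333.4),(451.5,215))]:
    print(n,*tri(a,b))
```

```text
knob [0.48  0.386 0.027] 0.0007235381833941464
rim [ 0.643 -0.005  0.082] 0.006334245202926721
floor [ 0.642 -0.006  0.008] 0.006191045911811051
vg [0.493 0.157 0.084] 0.000617272625220969
vp [0.54  0.112 0.075] 0.0058554638623336775
sg [ 0.53  -0.145  0.076] 0.00764870040272836
sp [ 0.584 -0.157  0.082] 0.006596159659081445
s1 [ 0.504 -0.306  0.016] 0.0013403123189973803
s2 [ 0.428 -0.306  0.016] 0.009122395106105335
r1 [ 0.573 -0.385  0.025] 0.004389021622632371
r2 [ 0.429 -0.384  0.009] 0.0016983325280669447
green [ 0.479 -0.515  0.022] 0.007885692697597852
```

View pics/crop1.png

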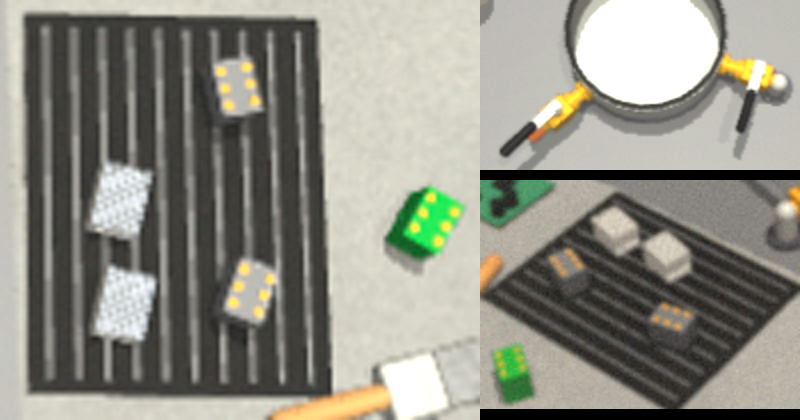

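Choice confirmed: two finned sinks and two grey relays with brass terminals on the mat. There are no transformers, and the green block off the mat stays where it is. Next are the exact poses.

```bash
cat >> h.py <<'E'
def parts(im):
    """blobs on the mat: list of (kind?,xyz,yaw,size) from the top camera"""
    S=6;x0,y0=340,150
    c=cv2.resize(im[y0:270,x0:440],None,fx=S,fy=S,interpolation=cv2.INTER_CUBIC)
    m=(cv2.GaussianBlur(c.max(2),(0,0),1)>85).astype(np.uint8)
    poly=np.array([proj('top',p) for p in MATP]);poly=((poly-[x0,y0]+.5)*S-.5).astype(np.int32)
    k=np.zeros_like(m);cv2.fillPoly(k,[poly],1);m*=k
    m=cv2.morphologyEx(m,cv2.MORPH_OPEN,np.ones((25,25)))
    out=[]
    for q in cv2.findContours(m,cv2.RETR_EXTERNAL,cv2.CHAIN_APPROX_NONE)[0]:
        if cv2.contourArea(q)<60*36: continue
        px=(q[:,0]+.5)/S-.5+[x0,y0]
        z=.031
        col=im[tuple(np.round(px.mean(0)).astype(int)[::-1])]
        w=np.array([onz('top',p,z)[:2] for p in px]).astype(np.float32)*1000
        (c0,(a,b),t)=cv2.minAreaRect(w)
        if a<b: a,b,t=b,a,t+90
        t=(t+90)%180-90
        out.append((np.round(c0,0),round(t,1),round(a),round(b),np.round(px.mean(0)),col))
    return out
MATP=[onz('top',p,.003) for p in((353,166),(423,166),(426,256),(354,256))]
E
python3 - <<'E'
from h import *
for p in parts(cv2.imread('pics/top0.png')[:,:,::-1]): print(*p)
o,v=ray('top',(280,210))
# chamber rim via ellipse check: project rim circle/ axes
for y in(8,10,12):
    a=np.radians(y); 
    print(y,[proj('top',[.642+.16*np.cos(a+s*2.0944),-.005+.16*np.sin(a+s*2.0944),.08]).round(1) for s in(1,-1)],[proj('scene',[.642+.16*np.cos(a+s*2.0944),-.005+.16*np.sin(a+s*2.0944),.08]).round(1) for s in(1,-1)])
E
```

```text
[ 425. -298.] -13.2 49 36 [376. 236.] [129 132 130]
[ 433. -386.] -20.1 41 32 [408. 232.] [119 118 114]
[ 496. -298.] -14.7 51 36 [374. 210.] [139 142 142]
[ 575. -383.] 4.9 40 29 [404. 181.] [117 117 114]
8 [array([218.5, 189.9]), array([322.5, 175. ])] [array([326.6, 187.9]), array([283.9, 243. ])]
10 [array([219.8, 191.5]), array([323.2, 173. ])] [array([324.6, 188. ]), array([285.2, 244.1])]
12 [array([221.2, 193.1]), array([323.8, 171.1])] [array([322.7, 188.1]), array([286.5, 245.3])]
```

Emit:
{"op": "carry_out", "data": {"commands": [[-1,[0.31,-1,0],0],[-1,[0.31,-1,0],0],[-1,[0.31,-1,0],0],[-1,[0.31,-1,0],0],[-1,[0.31,-1,0],0]]}}

```text
clock: 1.6
eef_pos: [0.2849, 0.3939, 0.1936]
eef_rot: [180.0, 0.0, 154.7]
wrist_force: [0.1, 0.2, 0.2]
width: 0.094
finger_force: 0.0
```

Emit:
{"op": "carry_out", "data": {"commands": [[-1,[0.31,-1,0],0],[-1,[0.31,-1,0],0],[-1,[0.31,-1,0],0],[-1,[0.31,-1,0],0],[-1,[0.31,-1,0],0]]}}

```text
clock: 2.1
eef_pos: [0.3236, 0.2688, 0.1937]
eef_rot: [180.0, 0.0, 154.7]
wrist_force: [0.7, 0.4, -0.3]
width: 0.094
finger_force: 0.0
```

Emit:
{"op": "carry_out", "data": {"commands": [[-1,[0.31,-1,0],0],[-1,[0.31,-1,0],0],[-1,[0.31,-1,0],0],[-1,[0.31,-1,0],0],[-1,[0.31,-1,0],0]]}}

```text
clock: 2.6
eef_pos: [0.3624, 0.1438, 0.1938]
eef_rot: [180.0, 0.0, 154.7]
wrist_force: [0.0, 0.5, 0.5]
width: 0.0937
finger_force: 0.0
```

Emit:
{"op": "carry_out", "data": {"commands": [[-1,[0.31,-1,0],0],[-1,[0.31,-1,0],0],[-1,[0.31,-1,0],0],[-1,[0.31,-1,0],0],[-1,[0.31,-1,0],0]]}}

```text
clock: 3.1
eef_pos: [0.4011, 0.0187, 0.1938]
eef_rot: [180.0, 0.0, 154.7]
wrist_force: [0.3, 0.3, -0.3]
width: 0.0942
finger_force: 0.0
```

Emit:
{"op": "carry_out", "data": {"commands": [[-1,[0.31,-1,0],0],[-1,[0.31,-1,0],0],[-1,[0.31,-1,0],0],[-1,[0.31,-1,0],0],[-1,[0.31,-1,0],0]]}}

```text
clock: 3.6
eef_pos: [0.4399, -0.1063, 0.1937]
eef_rot: [180.0, 0.0, 154.7]
wrist_force: [-0.4, 0.7, -0.3]
width: 0.0938
finger_force: 0.0
```

Emit:
{"op": "carry_out", "data": {"commands": [[-1,[0.31,-1,0],0.35],[-1,[0.31,-1,0],0.35],[-1,[0.31,-1,0],0.35],[-1,[0.31,-1,0],0.35],[-1,[0.31,-1,0],0.35]]}}

```text
clock: 4.1
eef_pos: [0.4786, -0.2313, 0.1936]
eef_rot: [180.0, 0.0, 165.3]
wrist_force: [-0.6, 0.5, -0.1]
width: 0.0939
finger_force: 0.0
```

Emit:
{"op": "carry_out", "data": {"commands": [[-1,[0.31,-1,0],0],[-1,[0.31,-1,0],0],[-1,[0.31,-0.9,0],0],[-1,[0,0,0],0],[-1,[0,0,0],0]]}}

```text
clock: 4.6
eef_pos: [0.5013, -0.3025, 0.1932]
eef_rot: [180.0, -0.1, 165.1]
wrist_force: [0.1, 0.0, 0.8]
width: 0.094
finger_force: 0.0
```

Emit:
{"op": "carry_out", "data": {"commands": [[-1,[0,0,-1],0],[-1,[0,0,-1],0],[-1,[0,0,-1],0],[-1,[0,0,-1],0],[-1,[0,0,-1],0]]}}

```text
clock: 5.1
eef_pos: [0.5014, -0.3011, 0.0679]
eef_rot: [180.0, -0.0, 165.3]
wrist_force: [-0.3, -0.5, -0.0]
width: 0.0935
finger_force: 0.0
```

Emit:
{"op": "carry_out", "data": {"commands": [[-1,[0,0,-1],0],[-1,[0,0,-0.76],0],[1,[0,0,0],0],[1,[0,0,0],0],[1,[0,0,0],0]]}}

```text
clock: 5.6
eef_pos: [0.5027, -0.303, 0.0263]
eef_rot: [-179.9, 0.1, 165.2]
wrist_force: [0.5, 0.2, 0.6]
width: 0.0735
finger_force: 0.0
```

Emit:
{"op": "carry_out", "data": {"commands": [[1,[0,0,0],0],[1,[0,0,0],0],[1,[0,0,0],0],[1,[0,0,0],0],[1,[0,0,0],0]]}}

```text
clock: 6.1
eef_pos: [0.5016, -0.3028, 0.0246]
eef_rot: [-180.0, 0.0, 165.2]
wrist_force: [-0.0, 0.9, -0.4]
width: 0.0337
finger_force: 0.0
```

Emit:
{"op": "carry_out", "data": {"commands": [[1,[0,0,0],0],[1,[0,0,0],0],[1,[0,0,1],0],[1,[0,0,1],0],[1,[0,0,1],0]]}}

```text
clock: 6.6
eef_pos: [0.5013, -0.3025, 0.1]
eef_rot: [180.0, -0.0, 165.2]
wrist_force: [-0.6, 0.1, 0.4]
width: 0.0006
finger_force: 0.0
```

Emit:
{"op": "carry_out", "data": {"commands": [[1,[0,0,1],0],[1,[0,0,1],0],[1,[0.64,0.93,0],0.22],[1,[0.64,0.93,0],0.22],[1,[0.64,0.93,0],0.22]]}}

```text
clock: 7.1
eef_pos: [0.5501, -0.2325, 0.1499]
eef_rot: [-180.0, 0.0, 169.1]
wrist_force: [-1.0, -0.1, 0.5]
width: 0.0006
finger_force: 0.0
```

Emit:
{"op": "carry_out", "data": {"commands": [[1,[0.64,0.93,0],0.22],[1,[0.64,0.93,0],0.22],[1,[0.64,0.93,0],0.22],[1,[0.64,0.93,0],0.22],[1,[0.64,0.93,0],0.22]]}}

```text
clock: 7.6
eef_pos: [0.6301, -0.1157, 0.1494]
eef_rot: [180.0, -0.0, 175.8]
wrist_force: [0.4, -0.8, -0.0]
width: 0.0001
finger_force: 0.0
```

Emit:
{"op": "carry_out", "data": {"commands": [[1,[0.64,0.93,0],0.22],[1,[0.64,0.93,0],0.22],[1,[0.64,0.93,0],0.22],[1,[0,0,0],0],[1,[0,0,0],0]]}}

```text
clock: 8.1
eef_pos: [0.6774, -0.0467, 0.1491]
eef_rot: [-180.0, -0.1, 179.8]
wrist_force: [-1.0, 0.3, -0.5]
width: 0.0004
finger_force: 0.0
```

The grasp closed on nothing, so I'll look again.

Run:
```python
from h import *
im=shot('top','top1.png')
for p in parts(im): print(*p)
s=shot('scene','scene1.png')
o=np.zeros((420,800,3),np.uint8);o[:,:480]=cv2.resize(im[160:265,345:465],(480,420));o[:229,480:]=cv2.resize(s[250:350,140:280],(320,229))
cv2.imwrite('pics/crop2.png',np.clip(o[:,:,::-1]*1.6,0,255).astype(np.uint8))
for n in('sink_a','relay_a'):
  for c in('scene','top'):print(n,c,[(round(d['conf'],2),np.round(d['at'],1).tolist()) for d in env.tip_of(c,n)])
```

```text
[ 425. -298.] -13.9 49 36 [376. 236.] [136 138 137]
[ 433. -386.] -20.4 41 32 [408. 232.] [123 124 119]
[ 496. -298.] -14.7 51 36 [374. 210.] [145 149 148]
[ 575. -383.] 4.5 40 29 [404. 181.] [122 122 119]
sink_a scene [(0.82, [224.2, 287.1]), (0.57, [197.6, 273.1]), (0.57, [297.0, 167.2]), (0.43, [332.1, 221.4])]
sink_a top [(0.78, [376.8, 233.0]), (0.71, [373.7, 206.8]), (0.26, [441.2, 257.7]), (0.21, [383.9, 302.6])]
relay_a scene [(0.8, [151.9, 333.9]), (0.77, [223.5, 315.1]), (0.57, [179.3, 295.2])]
relay_a top [(0.63, [403.1, 182.1]), (0.52, [404.1, 230.8]), (0.47, [454.3, 213.7]), (0.25, [133.0, 222.0])]
```

View pics/crop2.png

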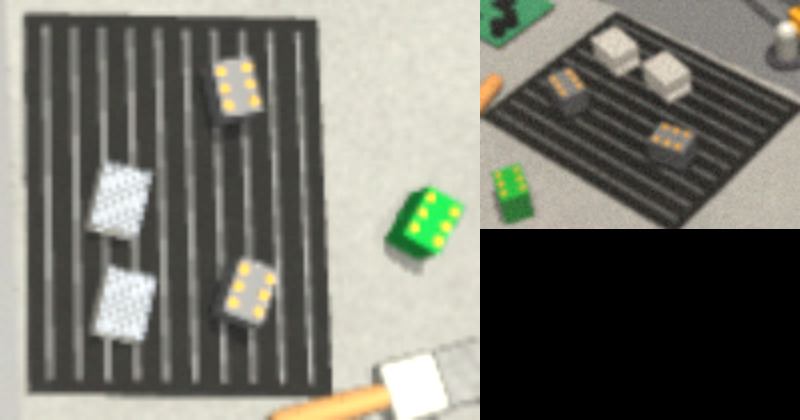

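Run:
```python
from h import *
e=env.observe()['eef_pos'];o=np.zeros((420,800,3),np.uint8)
for i,c in enumerate(('top','scene')):
    im=cv2.imread(f'pics/{c}1.png')
    tip=np.array(e)-[0,0,.017]
    u=proj(c,tip);print(c,u,proj(c,[.496,-.3,.017]),proj(c,[0,0,0]))
    x,y=np.clip((u-[70,80]).astype(int),0,[420,260])
    g=cv2.resize(im[y:y+160,x:x+140],(400,457))[:420]
    cv2.drawMarker(g,tuple(int(v) for v in (u-[x,y]+.5)*400/140),(0,0,255),cv2.MARKER_CROSS,20,1)
    o[:,400*i:400*i+400]=g
cv2.imwrite('pics/crop3.png',np.clip(o*1.4,0,255).astype(np.uint8))
```

```text
top [282.43317985 134.08384098] [374.10433589 210.50802071] [265.76038865 399.88062283]
scene [339.38453439 217.47715365] [221.34151786 282.17001906] [163.24425905 175.35313501]
```

View pics/crop3.png

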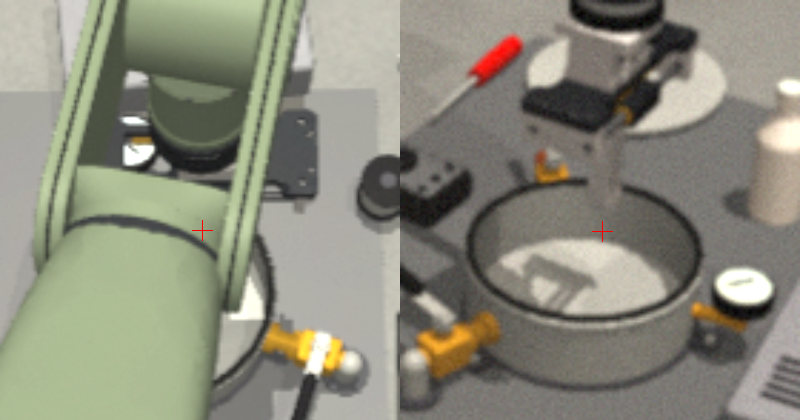

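In the scene view the fingertips end about 9 px above where their projection puts them, so they may sit about 30 mm higher than expected. I'll check with a picture and a gentle touch on a free bit of mat.

Emit:
{"op": "carry_out", "data": {"commands": [[1,[-0.5,-0.94,0],0],[1,[-0.5,-0.94,0],0],[1,[-0.5,-0.94,0],0],[1,[-0.5,-0.94,0],0],[1,[-0.5,-0.94,0],0]]}}

```text
clock: 8.9
eef_pos: [0.6142, -0.1659, 0.1498]
eef_rot: [-180.0, 0.0, 179.7]
wrist_force: [0.5, 0.9, 0.2]
width: 0.0002
finger_force: 0.0
```

Emit:
{"op": "carry_out", "data": {"commands": [[1,[-0.5,-0.94,0],0],[1,[-0.5,-0.94,0],0],[1,[-0.5,-0.94,0],0],[1,[-0.5,-0.94,0],0],[1,[-0.5,-0.94,0],0]]}}

```text
clock: 9.4
eef_pos: [0.5516, -0.2834, 0.1498]
eef_rot: [-180.0, 0.0, 179.6]
wrist_force: [-0.4, 0.2, -0.2]
width: 0.0002
finger_force: 0.0
```

Emit:
{"op": "carry_out", "data": {"commands": [[1,[-0.5,-0.94,0],0],[1,[-0.5,-0.94,0],0],[1,[-0.5,-0.94,0],0],[1,[-0.5,-0.94,0],0],[1,[0,0,-1],0]]}}

```text
clock: 9.9
eef_pos: [0.5031, -0.3822, 0.1289]
eef_rot: [-179.5, 0.4, 179.4]
wrist_force: [0.1, -0.1, 0.6]
width: 0.0003
finger_force: 0.0
```

Emit:
{"op": "carry_out", "data": {"commands": [[1,[0,0,-1],0],[1,[0,0,-1],0],[1,[0,0,0],0],[1,[0,0,0],0]]}}

```text
clock: 10.3
eef_pos: [0.5021, -0.3761, 0.0746]
eef_rot: [180.0, -0.0, 179.7]
wrist_force: [0.1, -0.1, 0.3]
width: 0.0005
finger_force: 0.0
```

Run:
```python
from h import *
e=env.observe()['eef_pos'];o=np.zeros((420,800,3),np.uint8)
for i,c in enumerate(('top','scene')):
    im=shot(c,c+'2.png')[:,:,::-1]
    tip=np.array(e)-[0,0,.017]
    u=proj(c,tip);print(c,u,e)
    x,y=np.clip((u-[70,80]).astype(int),0,[420,260])
    g=cv2.resize(im[y:y+160,x:x+140],(400,457))[:420].copy()
    cv2.drawMarker(g,tuple(int(v) for v in (u-[x,y]+.5)*400/140),(0,0,255),cv2.MARKER_CROSS,20,1)
    o[:,400*i:400*i+400]=g
cv2.imwrite('pics/crop4.png',np.clip(o*1.4,0,255).astype(np.uint8))
```

```text
top [405.7190238  205.60880805] [ 0.50214816 -0.37609019  0.07459457]
scene [200.99395736 289.13511058] [ 0.50214816 -0.37609019  0.07459457]
```

View pics/crop4.png

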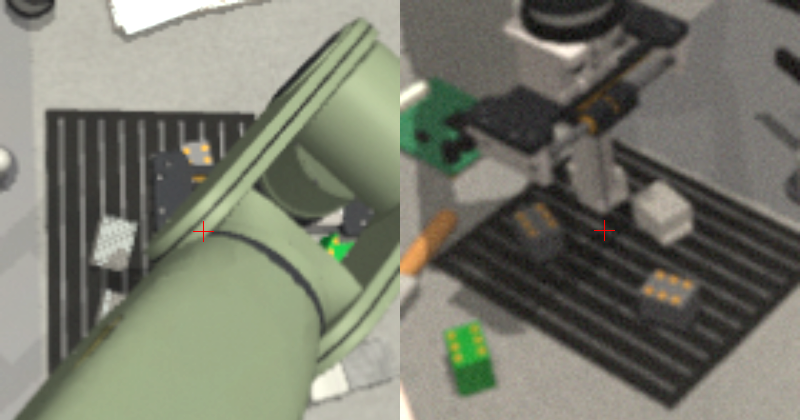

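Emit:
{"op": "carry_out", "data": {"commands": [[1,[0,0,-1],0],[1,[0,0,-1],0],[1,[0,0,-0.1],0],[1,[0,0,-0.1],0],[1,[0,0,-0.1],0]]}}

```text
clock: 10.9
eef_pos: [0.5039, -0.3772, 0.0191]
eef_rot: [-179.8, 0.2, 179.7]
wrist_force: [0.4, -0.8, 0.3]
width: 0.0006
finger_force: 0.0
```

Emit:
{"op": "carry_out", "data": {"commands": [[1,[0,0,-0.1],0],[1,[0,0,-0.1],0]]}}

```text
clock: 11.1
eef_pos: [0.5033, -0.3767, 0.0131]
eef_rot: [-179.9, 0.1, 179.7]
wrist_force: [0.2, -0.5, -0.8]
width: 0.0006
finger_force: 0.0
```

Emit:
{"op": "carry_out", "data": {"commands": [[1,[0,0,-0.1],0],[1,[0,0,0],0]]}}

```text
clock: 11.3
eef_pos: [0.5024, -0.3757, 0.0093]
eef_rot: [180.0, -0.0, 179.7]
wrist_force: [-0.3, -0.1, -0.4]
width: 0.0005
finger_force: 0.0
```

Emit:
{"op": "carry_out", "data": {"commands": [[1,[0,0,-0.1],0],[1,[0,0,-0.1],0]]}}

```text
clock: 11.5
eef_pos: [0.5027, -0.3761, 0.0045]
eef_rot: [-180.0, 0.0, 179.7]
wrist_force: [-0.0, -0.3, -0.5]
width: 0.0006
finger_force: 0.0
```

Emit:
{"op": "carry_out", "data": {"commands": [[1,[0,0,-0.1],0],[1,[0,0,-0.1],0]]}}

```text
clock: 11.7
eef_pos: [0.5026, -0.3759, -0.0008]
eef_rot: [180.0, -0.0, 179.7]
wrist_force: [-0.0, -0.2, 0.1]
width: 0.0002
finger_force: 0.0
```

Emit:
{"op": "carry_out", "data": {"commands": [[1,[0,0,-0.1],0],[1,[0,0,0],0]]}}

```text
clock: 11.9
eef_pos: [0.5023, -0.3756, -0.0035]
eef_rot: [180.0, -0.0, 179.7]
wrist_force: [-0.2, 0.6, -0.9]
width: 0.0006
finger_force: 0.0
```

Emit:
{"op": "carry_out", "data": {"commands": [[1,[0,0,-0.1],0],[1,[0,0,0],0]]}}

```text
clock: 12.1
eef_pos: [0.5025, -0.3758, -0.0058]
eef_rot: [180.0, -0.0, 179.7]
wrist_force: [0.3, 0.3, -0.2]
width: 0.001
finger_force: 0.0
```

Run:
```python
from h import *
e=env.observe()['eef_pos'];o=np.zeros((420,800,3),np.uint8)
im=shot('scene','scene3.png')[:,:,::-1]
u=proj('scene',np.array(e)-[0,0,.017]);x,y=(u-[50,52]).astype(int)
g=cv2.resize(im[y:y+84,x:x+100],(500,420),interpolation=cv2.INTER_CUBIC)
cv2.drawMarker(g,tuple(int(v) for v in (u-[x,y]+.5)*5),(0,0,255),cv2.MARKER_CROSS,20,1)
cv2.imwrite('pics/crop5.png',np.clip(g*1.6,0,255).astype(np.uint8));print(u,x,y)
```

```text
[204.54257768 313.494265  ] 154 261
```

View pics/crop5.png

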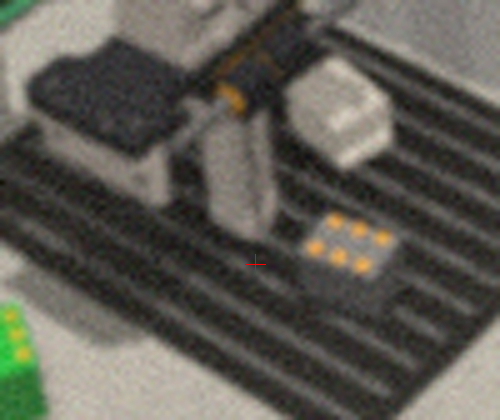

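Emit:
{"op": "carry_out", "data": {"commands": [[1,[0,0,-0.08],0],[1,[0,0,0],0]]}}

```text
clock: 12.35
eef_pos: [0.5025, -0.3759, -0.0076]
eef_rot: [180.0, -0.0, 179.7]
wrist_force: [0.8, 1.1, -0.2]
width: 0.0003
finger_force: 0.0
```

Emit:
{"op": "carry_out", "data": {"commands": [[1,[0,0,-0.08],0],[1,[0,0,0],0]]}}

```text
clock: 12.55
eef_pos: [0.5028, -0.3762, -0.0086]
eef_rot: [-180.0, 0.0, 179.7]
wrist_force: [-1.1, 1.0, 4.1]
width: 0.0004
finger_force: 2.1
```

Emit:
{"op": "carry_out", "data": {"commands": [[1,[0,0,-0.08],0],[1,[0,0,0],0]]}}

```text
clock: 12.75
eef_pos: [0.5029, -0.3762, -0.0087]
eef_rot: [-180.0, -0.0, 179.7]
wrist_force: [-4.3, 5.0, 14.3]
width: 0.0003
finger_force: 7.2
```

Contact came at TCP reading -0.008, with the mat at 0.003. The fingertips therefore stand 11 mm above the reading, not 17 mm below it, so every z target shifts by -28 mm.

Emit:
{"op": "carry_out", "data": {"commands": [[1,[0,0,1],0],[1,[0,0,1],0],[-1,[0,0,1],0],[-1,[0,1,0],-0.8],[-1,[0,1,0],-0.8]]}}

```text
clock: 13.25
eef_pos: [0.5034, -0.3268, 0.065]
eef_rot: [-179.9, 0.2, 169.8]
wrist_force: [-0.1, 0.0, -0.5]
width: 0.0211
finger_force: 0.0
```

Emit:
{"op": "carry_out", "data": {"commands": [[-1,[0,0.92,0],-0.8],[-1,[0,0,0],0],[-1,[0,0,0],0],[-1,[0,0,0],0],[-1,[0,0,0],0]]}}

```text
clock: 13.75
eef_pos: [0.5027, -0.3042, 0.0636]
eef_rot: [-180.0, 0.0, 165.3]
wrist_force: [-0.2, -0.5, -0.4]
width: 0.061
finger_force: 0.0
```

Emit:
{"op": "carry_out", "data": {"commands": [[-1,[0,0,0],0],[-1,[0,0,0],0],[-1,[0,0,0],0]]}}

```text
clock: 14.05
eef_pos: [0.5025, -0.3033, 0.0635]
eef_rot: [-180.0, -0.0, 165.3]
wrist_force: [1.1, 0.6, -1.0]
width: 0.085
finger_force: 0.0
```

Run:
```python
from h import *
e=env.observe()['eef_pos'];print(e)
im=shot('scene','scene4.png')[:,:,::-1]
for q in([.496,-.3,.017],[.504,-.306,.017],[.5,-.303,.031],np.array(e)+[0,0,.0112]): print(proj('scene',q).round(1))
for p in parts(shot('top')): print(*p)
g=cv2.resize(im[240:324,160:280],(720,504),interpolation=cv2.INTER_CUBIC)
u=proj('scene',np.array(e)+[0,0,.0112])
cv2.drawMarker(g,tuple(int(v) for v in (u-[160,240]+.5)*6),(0,0,255),cv2.MARKER_CROSS,20,1)
cv2.imwrite('pics/crop6.png',np.clip(g*1.6,0,255).astype(np.uint8))
```

```text
[ 0.50253659 -0.30328185  0.06346098]
[221.3 282.2]
[222.3 284.8]
[221.4 279.3]
[220.7 266.2]
[ 428. -315.] 89.5 155 115 [380. 240.] [111 119  95]
[ 477. -352.] 51.3 155 60 [393. 214.] [119 131 102]
[ 590. -409.] 89.6 60 58 [415. 174.] [102 111  88]
```

View pics/crop6.png

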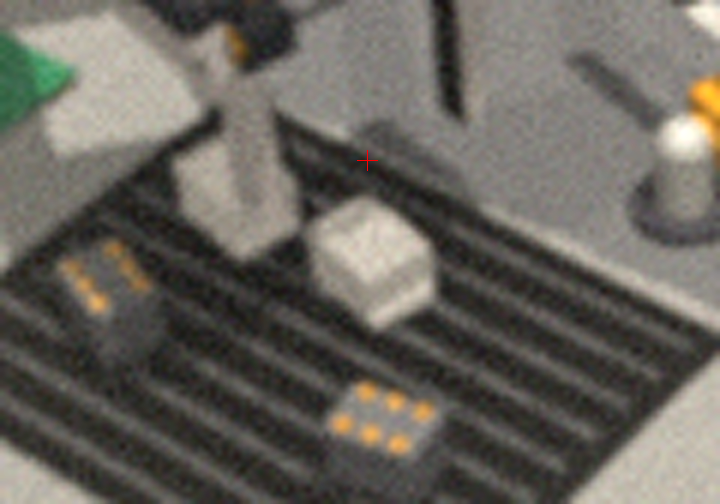

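The left fingertip is at crop (245,200) and the right at (450,115). Their midpoint matches the corrected TCP projection at (367,160), above the sink at (370,250). Going down.

Emit:
{"op": "carry_out", "data": {"commands": [[-1,[0,0,-1],0],[-1,[0,0,-1],0],[-1,[0,0,-0.7],0],[1,[0,0,0],0],[1,[0,0,0],0]]}}

```text
clock: 14.65
eef_pos: [0.5026, -0.3029, -0.0039]
eef_rot: [180.0, -0.0, 165.3]
wrist_force: [0.3, -0.5, -0.1]
width: 0.0819
finger_force: 0.0
```

Emit:
{"op": "carry_out", "data": {"commands": [[1,[0,0,0],0],[1,[0,0,0],0],[1,[0,0,0],0],[1,[0,0,0],0],[1,[0,0,0],0]]}}

```text
clock: 15.15
eef_pos: [0.5028, -0.3031, -0.0036]
eef_rot: [-180.0, 0.0, 165.3]
wrist_force: [0.1, 0.4, -0.5]
width: 0.0414
finger_force: 0.0
```

Emit:
{"op": "carry_out", "data": {"commands": [[1,[0,0,0],0],[1,[0,0,0],0],[1,[0,0,0],0]]}}

```text
clock: 15.45
eef_pos: [0.5027, -0.3029, -0.0039]
eef_rot: [180.0, -0.0, 165.3]
wrist_force: [-0.5, 0.1, 0.8]
width: 0.0298
finger_force: 30.0
```

Emit:
{"op": "carry_out", "data": {"commands": [[1,[0,0,1],0],[1,[0,0,1],0],[1,[0,0,1],0],[1,[0,0,1],0],[1,[0,0,1],0]]}}

```text
clock: 15.95
eef_pos: [0.5023, -0.3028, 0.1217]
eef_rot: [180.0, -0.0, 165.3]
wrist_force: [0.6, 0.2, -0.8]
width: 0.0298
finger_force: 30.0
```

Emit:
{"op": "carry_out", "data": {"commands": [[1,[0.64,0.93,0],0.22],[1,[0.64,0.93,0],0.22],[1,[0.64,0.93,0],0.22],[1,[0.64,0.93,0],0.22],[1,[0.64,0.93,0],0.22]]}}

```text
clock: 16.45
eef_pos: [0.5828, -0.1857, 0.1206]
eef_rot: [180.0, -0.0, 171.9]
wrist_force: [-0.1, 0.8, -0.7]
width: 0.03
finger_force: 30.0
```

Emit:
{"op": "carry_out", "data": {"commands": [[1,[0.64,0.93,0],0.22],[1,[0.64,0.93,0],0.22],[1,[0.64,0.93,0],0.22],[1,[0.64,0.93,0],0.22],[1,[0.64,0.93,0],0.22]]}}

```text
clock: 16.95
eef_pos: [0.6628, -0.0694, 0.1205]
eef_rot: [180.0, -0.0, 178.6]
wrist_force: [0.8, -0.1, -0.5]
width: 0.03
finger_force: 30.0
```

Emit:
{"op": "carry_out", "data": {"commands": [[1,[0.6,0.93,0],0.22],[1,[0,0,0],0],[1,[0,0,0],0]]}}

```text
clock: 17.25
eef_pos: [0.6772, -0.0469, 0.1203]
eef_rot: [-180.0, -0.1, 179.9]
wrist_force: [-0.8, -1.5, -0.9]
width: 0.0298
finger_force: 30.0
```

Emit:
{"op": "carry_out", "data": {"commands": [[1,[0,0,-1],0],[1,[0,0,-1],0],[1,[0,0,-1],0],[1,[0,0,-1],0],[1,[0,0,-0.6],0]]}}

```text
clock: 17.75
eef_pos: [0.6752, -0.0484, 0.0034]
eef_rot: [180.0, -0.2, 179.7]
wrist_force: [0.6, 0.3, 0.3]
width: 0.0301
finger_force: 30.0
```

Emit:
{"op": "carry_out", "data": {"commands": [[1,[0,0,-0.1],0],[1,[0,0,0],0]]}}

```text
clock: 17.95
eef_pos: [0.6775, -0.0479, 0.0037]
eef_rot: [-180.0, -0.0, 179.8]
wrist_force: [-0.4, -0.4, -0.6]
width: 0.03
finger_force: 30.0
```

Emit:
{"op": "carry_out", "data": {"commands": [[0,[0,0,0],0],[0,[0,0,0],0],[0,[0,0,0],0],[0,[0,0,0],0]]}}

```text
clock: 18.35
eef_pos: [0.6781, -0.0472, 0.0044]
eef_rot: [-180.0, 0.1, 179.8]
wrist_force: [0.4, 0.1, 0.0]
width: 0.0472
finger_force: 0.0
```

Emit:
{"op": "carry_out", "data": {"commands": [[0,[0,0,1],0],[0,[0,0,1],0],[0,[0,0,1],0],[0,[0,0,1],0],[0,[0,0,1],0]]}}

```text
clock: 18.85
eef_pos: [0.6776, -0.0471, 0.1298]
eef_rot: [-180.0, 0.0, 179.8]
wrist_force: [0.0, -0.5, -0.1]
width: 0.0469
finger_force: 0.0
```

Run:
```python
from h import *
for p in parts(shot('top','top5.png')): print(*p)
```

```text
[ 425. -298.] -14.2 49 36 [376. 236.] [135 138 136]
[ 433. -386.] -21.8 42 32 [408. 232.] [125 124 120]
[ 575. -383.] 5.4 40 29 [404. 181.] [122 122 119]
```

Emit:
{"op": "carry_out", "data": {"commands": [[-0.4,[-0.91,-0.93,0],-0.2],[-0.4,[-0.91,-0.93,0],-0.2],[-0.4,[-0.91,-0.93,0],-0.2],[-0.4,[-0.91,-0.93,0],-0.2],[-0.4,[-0.91,-0.93,0],-0.2]]}}

```text
clock: 19.4
eef_pos: [0.5627, -0.1641, 0.128]
eef_rot: [-180.0, -0.0, 173.8]
wrist_force: [-0.5, -0.6, -0.6]
width: 0.0656
finger_force: 0.0
```

Emit:
{"op": "carry_out", "data": {"commands": [[-0.4,[-0.91,-0.93,0],-0.2],[-0.4,[-0.91,-0.93,0],-0.2],[-0.4,[-0.91,-0.93,0],-0.2],[-0.4,[-0.91,-0.93,0],-0.2],[-0.4,[-0.91,-0.93,0],-0.2]]}}

```text
clock: 19.9
eef_pos: [0.449, -0.2803, 0.1282]
eef_rot: [-180.0, 0.0, 167.8]
wrist_force: [0.5, -0.3, 0.6]
width: 0.0659
finger_force: 0.0
```

Emit:
{"op": "carry_out", "data": {"commands": [[-0.4,[-0.91,-0.93,0],-0.2],[-0.4,[0,0,-1],0],[-0.4,[0,0,-1],0],[-0.4,[0,0,-1],0]]}}

```text
clock: 20.3
eef_pos: [0.4272, -0.3034, 0.0527]
eef_rot: [-180.0, 0.1, 166.6]
wrist_force: [0.0, -0.0, -0.6]
width: 0.0658
finger_force: 0.0
```

Emit:
{"op": "carry_out", "data": {"commands": [[-0.4,[0,0,-1],0],[-0.4,[0,0,-1],0],[-0.4,[0,0,-0.33],0],[1,[0,0,0],0],[1,[0,0,0],0]]}}

```text
clock: 20.8
eef_pos: [0.428, -0.3035, -0.0039]
eef_rot: [-180.0, 0.1, 166.6]
wrist_force: [1.0, -0.4, -0.2]
width: 0.0532
finger_force: 0.0
```

Emit:
{"op": "carry_out", "data": {"commands": [[1,[0,0,0],0],[1,[0,0,0],0],[1,[0,0,0],0],[1,[0,0,0],0],[1,[0,0,0],0]]}}

```text
clock: 21.3
eef_pos: [0.428, -0.3034, -0.0037]
eef_rot: [-180.0, 0.1, 166.6]
wrist_force: [0.1, 0.9, 6.3]
width: 0.0298
finger_force: 30.0
```

Emit:
{"op": "carry_out", "data": {"commands": [[1,[0,0,1],0],[1,[0,0,1],0],[1,[0,0,1],0],[1,[0,0,1],0],[1,[0,0,1],0]]}}

```text
clock: 21.8
eef_pos: [0.4269, -0.3027, 0.1208]
eef_rot: [180.0, -0.0, 166.6]
wrist_force: [0.1, -0.2, -1.5]
width: 0.0301
finger_force: 30.0
```

Emit:
{"op": "carry_out", "data": {"commands": [[1,[0.65,0.93,0],0.2],[1,[0.65,0.93,0],0.2],[1,[0.65,0.93,0],0.2],[1,[0.65,0.93,0],0.2],[1,[0.65,0.93,0],0.2]]}}

```text
clock: 22.3
eef_pos: [0.5087, -0.1857, 0.1198]
eef_rot: [-180.0, -0.0, 172.7]
wrist_force: [0.3, -0.3, -0.7]
width: 0.0295
finger_force: 30.0
```

Emit:
{"op": "carry_out", "data": {"commands": [[1,[0.65,0.93,0],0.2],[1,[0.65,0.93,0],0.2],[1,[0.65,0.93,0],0.2],[1,[0.65,0.93,0],0.2],[1,[0.65,0.93,0],0.2]]}}

```text
clock: 22.8
eef_pos: [0.5899, -0.0695, 0.1196]
eef_rot: [-180.0, -0.1, 178.7]
wrist_force: [0.2, 0.0, -0.8]
width: 0.0301
finger_force: 30.0
```

Emit:
{"op": "carry_out", "data": {"commands": [[1,[0.65,0.93,0],0.2],[1,[0,0,0],0]]}}

```text
clock: 23.0
eef_pos: [0.6072, -0.0445, 0.1197]
eef_rot: [179.9, 0.0, -180.0]
wrist_force: [0.3, -0.3, -0.6]
width: 0.03
finger_force: 30.0
```

Emit:
{"op": "carry_out", "data": {"commands": [[1,[0,0,-1],0],[1,[0,0,-1],0],[1,[0,0,-1],0],[1,[0,0,-1],0],[1,[0,0,-0.6],0]]}}

```text
clock: 23.5
eef_pos: [0.6037, -0.0476, 0.0026]
eef_rot: [180.0, -0.2, 179.8]
wrist_force: [0.3, -0.6, -1.1]
width: 0.0297
finger_force: 30.0
```

Emit:
{"op": "carry_out", "data": {"commands": [[1,[0,0,-0.1],0],[1,[0,0,0],0]]}}

```text
clock: 23.7
eef_pos: [0.6059, -0.0476, 0.0027]
eef_rot: [-180.0, -0.0, 179.8]
wrist_force: [0.3, 1.2, -0.0]
width: 0.0298
finger_force: 30.0
```

Emit:
{"op": "carry_out", "data": {"commands": [[0,[0,0,0],0],[0,[0,0,0],0],[0,[0,0,0],0],[0,[0,0,0],0]]}}

```text
clock: 24.1
eef_pos: [0.6066, -0.0473, 0.0035]
eef_rot: [-180.0, 0.1, 179.8]
wrist_force: [-0.4, 0.1, 0.5]
width: 0.0469
finger_force: 0.0
```

Emit:
{"op": "carry_out", "data": {"commands": [[0,[0,0,1],0],[0,[0,0,1],0],[0,[0,0,1],0],[0,[0,0,1],0],[0,[0,0,1],0]]}}

```text
clock: 24.6
eef_pos: [0.606, -0.0471, 0.1291]
eef_rot: [-180.0, 0.0, 179.8]
wrist_force: [1.1, -0.1, 0.5]
width: 0.0471
finger_force: 0.0
```

Run:
```python
from h import *
for p in parts(shot('top','top6.png')): print(*p)
```

```text
[ 433. -386.] -21.3 42 32 [408. 232.] [123 123 119]
[ 575. -383.] 5.4 40 29 [404. 181.] [122 121 118]
```

Emit:
{"op": "carry_out", "data": {"commands": [[-0.5,[-0.5,-0.96,0],-0.21],[-0.5,[-0.5,-0.96,0],-0.21],[-0.5,[-0.5,-0.96,0],-0.21],[-0.5,[-0.5,-0.96,0],-0.21],[-0.5,[-0.5,-0.96,0],-0.21]]}}

```text
clock: 25.15
eef_pos: [0.5428, -0.1679, 0.1272]
eef_rot: [180.0, -0.0, 173.5]
wrist_force: [0.9, 0.3, -0.3]
width: 0.0705
finger_force: 0.0
```

Emit:
{"op": "carry_out", "data": {"commands": [[-0.5,[-0.5,-0.96,0],-0.21],[-0.5,[-0.5,-0.96,0],-0.21],[-0.5,[-0.5,-0.96,0],-0.21],[-0.5,[-0.5,-0.96,0],-0.21],[-0.5,[-0.5,-0.96,0],-0.21]]}}

```text
clock: 25.65
eef_pos: [0.4804, -0.2879, 0.1273]
eef_rot: [180.0, -0.0, 167.2]
wrist_force: [0.9, -0.1, -0.4]
width: 0.0709
finger_force: 0.0
```

Emit:
{"op": "carry_out", "data": {"commands": [[-0.5,[-0.5,-0.96,0],-0.21],[-0.5,[-0.5,-0.96,0],-0.21],[-0.5,[-0.5,-0.96,0],-0.21],[-0.5,[-0.5,-0.98,0],-0.21],[-0.5,[0,0,-1],0]]}}

```text
clock: 26.15
eef_pos: [0.432, -0.3895, 0.106]
eef_rot: [-179.6, 0.4, 162.0]
wrist_force: [0.9, 0.7, -0.3]
width: 0.0703
finger_force: 0.0
```

Emit:
{"op": "carry_out", "data": {"commands": [[-0.5,[0,0,-1],0],[-0.5,[0,0,-1],0],[-0.5,[0,0,-1],0],[-0.5,[0,0,-1],0],[-0.5,[0,0,-0.3],0]]}}

```text
clock: 26.65
eef_pos: [0.4291, -0.3813, -0.0082]
eef_rot: [179.8, -0.3, 162.2]
wrist_force: [-0.4, 1.3, 0.4]
width: 0.0705
finger_force: 0.0
```

Emit:
{"op": "carry_out", "data": {"commands": [[1,[0,0,0],0],[1,[0,0,0],0],[1,[0,0,0],0],[1,[0,0,0],0],[1,[0,0,0],0]]}}

```text
clock: 27.15
eef_pos: [0.4316, -0.3843, -0.0037]
eef_rot: [-179.9, 0.1, 162.2]
wrist_force: [-0.4, -0.7, -0.3]
width: 0.0337
finger_force: 0.0
```

Emit:
{"op": "carry_out", "data": {"commands": [[1,[0,0,0],0],[1,[0,0,0],0]]}}

```text
clock: 27.35
eef_pos: [0.4314, -0.3839, -0.004]
eef_rot: [-180.0, 0.0, 162.2]
wrist_force: [-0.6, 0.4, 3.6]
width: 0.028
finger_force: 29.7
```

Emit:
{"op": "carry_out", "data": {"commands": [[1,[0,0,1],0],[1,[0,0,1],0],[1,[0,0,1],0],[1,[0,0,1],0],[1,[0,0,1],0]]}}

```text
clock: 27.85
eef_pos: [0.4308, -0.3834, 0.1209]
eef_rot: [180.0, -0.0, 162.2]
wrist_force: [1.0, 0.2, -1.2]
width: 0.0277
finger_force: 29.7
```

Emit:
{"op": "carry_out", "data": {"commands": [[1,[0.41,0.98,0],0.17],[1,[0.41,0.98,0],0.17],[1,[0.41,0.98,0],0.17],[1,[0.41,0.98,0],0.17],[1,[0.41,0.98,0],0.17]]}}

```text
clock: 28.35
eef_pos: [0.4824, -0.2601, 0.12]
eef_rot: [180.0, -0.0, 167.3]
wrist_force: [0.4, 0.1, -1.2]
width: 0.0278
finger_force: 29.7
```

Emit:
{"op": "carry_out", "data": {"commands": [[1,[0.41,0.98,0],0.17],[1,[0.41,0.98,0],0.17],[1,[0.41,0.98,0],0.17],[1,[0.41,0.98,0],0.17],[1,[0.41,0.98,0],0.17]]}}

```text
clock: 28.85
eef_pos: [0.5336, -0.1376, 0.1199]
eef_rot: [180.0, -0.0, 172.4]
wrist_force: [0.2, 0.4, -1.3]
width: 0.028
finger_force: 29.7
```

Emit:
{"op": "carry_out", "data": {"commands": [[1,[0.41,0.98,0],0.17],[1,[0.41,0.98,0],0.17],[1,[0.41,0.98,0],0.17],[1,[0.41,0.98,0],0.17],[1,[0.41,0.98,0],0.17]]}}

```text
clock: 29.35
eef_pos: [0.5848, -0.0152, 0.1199]
eef_rot: [-180.0, -0.0, 177.5]
wrist_force: [0.6, 0.4, -0.5]
width: 0.028
finger_force: 29.7
```

Emit:
{"op": "carry_out", "data": {"commands": [[1,[0.42,0.98,0],0.2],[1,[0.42,0.98,0],0.2],[1,[0,0,0],0],[1,[0,0,0],0]]}}

```text
clock: 29.75
eef_pos: [0.6055, 0.033, 0.1198]
eef_rot: [-180.0, -0.1, 180.0]
wrist_force: [-0.7, 0.2, -0.6]
width: 0.028
finger_force: 29.7
```

Emit:
{"op": "carry_out", "data": {"commands": [[1,[0,0,-1],0],[1,[0,0,-1],0],[1,[0,0,-1],0],[1,[0,0,-1],0],[1,[0,0,-0.6],0]]}}

```text
clock: 30.25
eef_pos: [0.6037, 0.0316, 0.0029]
eef_rot: [-180.0, -0.2, 179.8]
wrist_force: [-0.2, -0.2, -0.2]
width: 0.0281
finger_force: 29.7
```

Emit:
{"op": "carry_out", "data": {"commands": [[1,[0,0,-0.1],0],[1,[0,0,0],0]]}}

```text
clock: 30.45
eef_pos: [0.6058, 0.0322, 0.0029]
eef_rot: [-180.0, -0.0, 179.8]
wrist_force: [-0.2, 0.7, -1.4]
width: 0.028
finger_force: 29.9
```

Emit:
{"op": "carry_out", "data": {"commands": [[0,[0,0,0],0],[0,[0,0,0],0],[0,[0,0,0],0],[0,[0,0,0],0]]}}

```text
clock: 30.85
eef_pos: [0.6064, 0.0328, 0.0036]
eef_rot: [-180.0, 0.1, 179.9]
wrist_force: [-0.0, -0.2, -0.0]
width: 0.0469
finger_force: 0.0
```

Emit:
{"op": "carry_out", "data": {"commands": [[0,[0,0,1],0],[0,[0,0,1],0],[0,[0,0,1],0],[0,[0,0,1],0],[0,[0,0,1],0]]}}

```text
clock: 31.35
eef_pos: [0.6058, 0.0329, 0.1291]
eef_rot: [-180.0, 0.0, 179.9]
wrist_force: [-0.4, 0.2, -0.2]
width: 0.0469
finger_force: 0.0
```

Run:
```python
from h import *
for p in parts(shot('top','top7.png')): print(*p)
```

```text
[ 577. -332.] 9.2 40 35 [385. 181.] [125 124 120]
```

Emit:
{"op": "carry_out", "data": {"commands": [[-0.5,[-0.08,-0.98,0],0.1],[-0.5,[-0.08,-0.98,0],0.1],[-0.5,[-0.08,-0.98,0],0.1],[-0.5,[-0.08,-0.98,0],0.1],[-0.5,[-0.08,-0.98,0],0.1]]}}

```text
clock: 31.9
eef_pos: [0.5955, -0.0905, 0.1272]
eef_rot: [180.0, -0.0, -177.1]
wrist_force: [0.0, 0.8, -0.6]
width: 0.0706
finger_force: 0.0
```

Emit:
{"op": "carry_out", "data": {"commands": [[-0.5,[-0.08,-0.98,0],0.1],[-0.5,[-0.08,-0.98,0],0.1],[-0.5,[-0.08,-0.98,0],0.1],[-0.5,[-0.08,-0.98,0],0.1],[-0.5,[-0.08,-0.98,0],0.1]]}}

```text
clock: 32.4
eef_pos: [0.5855, -0.213, 0.1271]
eef_rot: [180.0, -0.0, -174.1]
wrist_force: [0.4, -0.1, -0.3]
width: 0.0707
finger_force: 0.0
```

Emit:
{"op": "carry_out", "data": {"commands": [[-0.5,[-0.08,-0.98,0],0.1],[-0.5,[-0.08,-0.98,0],0.1],[-0.5,[-0.08,-0.98,0],0.1],[-0.5,[-0.08,-0.98,0],0.1],[-0.5,[-0.08,-0.98,0],0.1]]}}

```text
clock: 32.9
eef_pos: [0.5755, -0.3355, 0.127]
eef_rot: [180.0, -0.0, -171.1]
wrist_force: [0.2, -0.4, -0.3]
width: 0.0706
finger_force: 0.0
```

Emit:
{"op": "carry_out", "data": {"commands": [[-0.5,[0,0,-1],0],[-0.5,[0,0,-1],0],[-0.5,[0,0,-1],0],[-0.5,[0,0,-1],0],[-0.5,[0,0,-1],0]]}}

```text
clock: 33.4
eef_pos: [0.5755, -0.3345, 0.0011]
eef_rot: [180.0, -0.0, -171.1]
wrist_force: [0.3, 0.4, -0.5]
width: 0.0706
finger_force: 0.0
```

Emit:
{"op": "carry_out", "data": {"commands": [[-0.5,[0,0,-0.3],0],[-0.5,[0,0,0],0],[1,[0,0,0],0],[1,[0,0,0],0],[1,[0,0,0],0]]}}

```text
clock: 33.9
eef_pos: [0.5766, -0.3352, -0.0036]
eef_rot: [-179.9, 0.1, -171.1]
wrist_force: [0.2, 0.0, -0.1]
width: 0.0497
finger_force: 0.0
```

Emit:
{"op": "carry_out", "data": {"commands": [[1,[0,0,0],0],[1,[0,0,0],0],[1,[0,0,0],0],[1,[0,0,0],0]]}}

```text
clock: 34.3
eef_pos: [0.576, -0.3347, -0.0044]
eef_rot: [-180.0, 0.0, -171.1]
wrist_force: [0.4, 1.7, 2.0]
width: 0.0278
finger_force: 30.0
```

Emit:
{"op": "carry_out", "data": {"commands": [[1,[0,0,1],0],[1,[0,0,1],0],[1,[0,0,1],0],[1,[0,0,1],0],[1,[0,0,1],0]]}}

```text
clock: 34.8
eef_pos: [0.5756, -0.3347, 0.121]
eef_rot: [180.0, -0.0, -171.1]
wrist_force: [0.4, -0.0, -0.8]
width: 0.0275
finger_force: 30.0
```

Emit:
{"op": "carry_out", "data": {"commands": [[1,[0.27,0.98,0],-0.1],[1,[0.27,0.98,0],-0.1],[1,[0.27,0.98,0],-0.1],[1,[0.27,0.98,0],-0.1],[1,[0.27,0.98,0],-0.1]]}}

```text
clock: 35.3
eef_pos: [0.6096, -0.2113, 0.12]
eef_rot: [180.0, -0.0, -174.2]
wrist_force: [-0.3, -0.0, -0.3]
width: 0.0276
finger_force: 30.0
```

Emit:
{"op": "carry_out", "data": {"commands": [[1,[0.27,0.98,0],-0.1],[1,[0.27,0.98,0],-0.1],[1,[0.27,0.98,0],-0.1],[1,[0.27,0.98,0],-0.1],[1,[0.27,0.98,0],-0.1]]}}

```text
clock: 35.8
eef_pos: [0.6433, -0.0888, 0.12]
eef_rot: [-180.0, -0.0, -177.1]
wrist_force: [0.8, 0.2, -0.1]
width: 0.0276
finger_force: 30.0
```

Emit:
{"op": "carry_out", "data": {"commands": [[1,[0.27,0.98,0],-0.1],[1,[0.27,0.98,0],-0.1],[1,[0.27,0.98,0],-0.1],[1,[0.27,0.98,0],-0.1],[1,[0.27,0.98,0],-0.1]]}}

```text
clock: 36.3
eef_pos: [0.6771, 0.0337, 0.1199]
eef_rot: [-180.0, -0.0, 179.9]
wrist_force: [0.6, -0.4, -1.4]
width: 0.0278
finger_force: 30.0
```

Emit:
{"op": "carry_out", "data": {"commands": [[1,[0,0,0],0],[1,[0,0,-1],0],[1,[0,0,-1],0],[1,[0,0,-1],0],[1,[0,0,-1],0]]}}

```text
clock: 36.8
eef_pos: [0.6768, 0.0316, 0.0192]
eef_rot: [-180.0, -0.0, 179.9]
wrist_force: [0.8, -0.9, -0.6]
width: 0.0278
finger_force: 30.0
```

Emit:
{"op": "carry_out", "data": {"commands": [[1,[0,0,-0.6],0],[1,[0,0,-0.1],0],[1,[0,0,0],0]]}}

```text
clock: 37.1
eef_pos: [0.6772, 0.0323, 0.0029]
eef_rot: [-180.0, -0.0, 179.9]
wrist_force: [-0.4, 0.8, -0.7]
width: 0.0275
finger_force: 30.0
```

Emit:
{"op": "carry_out", "data": {"commands": [[0,[0,0,0],0],[0,[0,0,0],0],[0,[0,0,0],0],[0,[0,0,0],0]]}}

```text
clock: 37.5
eef_pos: [0.6776, 0.0328, 0.0036]
eef_rot: [-180.0, 0.1, 179.9]
wrist_force: [-0.1, 0.8, -0.5]
width: 0.0469
finger_force: 0.0
```

Emit:
{"op": "carry_out", "data": {"commands": [[-0.3,[0,0,1],0],[-0.3,[0,0,1],0],[-0.3,[0,0,1],0],[-0.3,[0,0,1],0],[-0.3,[0,0,1],0]]}}

```text
clock: 38.0
eef_pos: [0.677, 0.0328, 0.1291]
eef_rot: [-180.0, 0.0, 179.9]
wrist_force: [-0.2, -0.2, -0.1]
width: 0.0606
finger_force: 0.0
```

Run:
```python
from h import *
im=cv2.imread('pics/top0.png');g=im.max(2)
# lid plate: bright disc
m=(cv2.GaussianBlur(g,(0,0),1)>125).astype(np.uint8);k=np.zeros_like(m);k[170:270,80:180]=1;m*=k
q=max(cv2.findContours(m,cv2.RETR_EXTERNAL,cv2.CHAIN_APPROX_NONE)[0],key=cv2.contourArea)
w=np.array([onz('top',p,.014)[:2] for p in q[:,0]]).astype(np.float32);print('plate',cv2.minEnclosingCircle(w),cv2.fitEllipse(w))
m=((g<60)*k).astype(np.uint8);m[:205]=0;m[232:]=0;m[:,:110]=0;m[:,145:]=0
M=cv2.moments(m,True);u=(M['m10']/M['m00'],M['m01']/M['m00']);print('knob px',u,onz('top',u,.042),onz('top',(124.7,217.6),.036),onz('scene',(351,159),.036))
print('bottle',onz('top',(168,118),.15))
# rim: dark ring, outer edge by fitting dark pixels near the rim circle
m=(g<70).astype(np.uint8);k=np.zeros_like(m);cv2.circle(k,(268,155),46,1,-1);cv2.circle(k,(268,157),30,0,-1);m*=k;m[190:]=0
pts=np.argwhere(m)[:,::-1].astype(float)
from scipy.optimize import least_squares
P=np.array([onz('top',p,.08)[:2] for p in pts])
r=least_squares(lambda a:np.hypot(P[:,0]-a[0],P[:,1]-a[1])-a[2],[.642,-.006,.105],loss='soft_l1',f_scale=.003);print('rim',r.x,len(P))
o=cv2.resize(im[110:210,180:350],(680,400))
for c,R,col in((r.x[:2],.108,(0,0,255)),(r.x[:2],.103,(0,255,0))):
    L=[proj('top',[c[0]+R*np.cos(t),c[1]+R*np.sin(t),.08]) for t in np.linspace(0,6.3,80)]
    cv2.polylines(o,[((np.array(L)-[180,110]+.5)*4).astype(np.int32)],True,col,1)
cv2.imwrite('pics/crop7.png',o)
print(parts(shot('top','top8.png')))
```

```text
plate ((0.48612403869628906, 0.42940548062324524), 0.16479867696762085) ((0.4805065095424652, 0.41177207231521606), (0.27178749442100525, 0.2900457978248596), 125.31803131103516)
knob px (126.64814814814815, 218.5493827160494) [0.47433405 0.37461303 0.042     ] [0.47784226 0.38240198 0.036     ] [0.48963696 0.37385703 0.036     ]
bottle [0.71649327 0.2429867  0.15      ]
rim [ 0.63819359 -0.00775284  0.10495356] 695
[]
```

View pics/crop7.png

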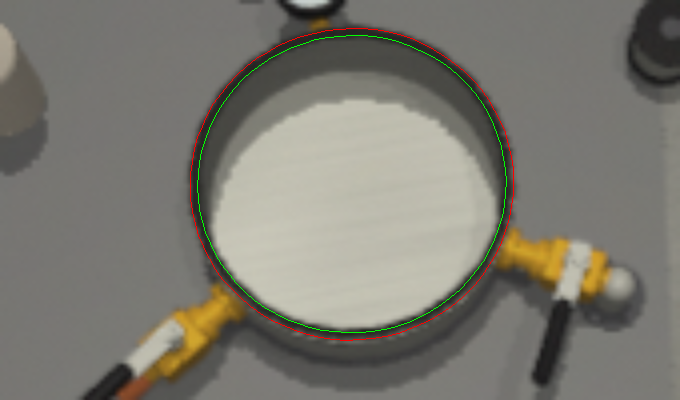

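Run:
```python
from h import *
from scipy.optimize import least_squares
im=cv2.imread('pics/top0.png');g=cv2.GaussianBlur(im.max(2),(0,0),1).astype(float)
gx=cv2.Sobel(g,cv2.CV_64F,1,0);gy=cv2.Sobel(g,cv2.CV_64F,0,1);G=np.hypot(gx,gy)
def fit(cam,G,c,R,z):
    t=np.linspace(0,2*np.pi,240)[:-1]
    for _ in range(4):
        P=[]
        for a in t:
            rr=np.linspace(R-.012,R+.012,25);L=np.array([proj(cam,[c[0]+r*np.cos(a),c[1]+r*np.sin(a),z]) for r in rr]).astype(np.float32)
            v=cv2.remap(G.astype(np.float32),L[None,:,0],L[None,:,1],cv2.INTER_LINEAR)[0];r=rr[v.argmax()]
            P.append([c[0]+r*np.cos(a),c[1]+r*np.sin(a)])
        P=np.array(P);s=least_squares(lambda q:np.hypot(P[:,0]-q[0],P[:,1]-q[1])-q[2],[*c,R],loss='soft_l1',f_scale=.002).x;c=s[:2]
    return s
print('plate top',fit('top',G,(.475,.378),.115,.014))
im=cv2.imread('pics/scene0.png');g=cv2.GaussianBlur(im.max(2),(0,0),1).astype(float);G2=np.hypot(cv2.Sobel(g,cv2.CV_64F,1,0),cv2.Sobel(g,cv2.CV_64F,0,1))
print('plate scene',fit('scene',G2,(.475,.378),.115,.014))
print('knob top face',fit('top',G,(.475,.378),.017,.049))
print('rim scene',fit('scene',G2,(.638,-.008),.108,.08), 'rim top',fit('top',G,(.638,-.008),.108,.08))
for u in((224.5,193.8),(324.5,173)): print(onz('top',u,.085))
```

```text
Traceback (most recent call last):
  File "h.py", line 15, in proj
    c=env.calibration(cam);K=np.array(c['intrinsics']);E=np.array(c['extrinsics']);k=c['k1']
ValueError: time passes only in moves, steps and waits
```

```bash
sed -i "s/env.calibration(cam)/CAL[cam]/; s/^from cell import env/from cell import env\nCAL={c:env.calibration(c) for c in('scene','top')}/" h.py
cat >> h.py <<'E'
from scipy.optimize import least_squares
def grad(f):
    g=cv2.GaussianBlur(cv2.imread(f).max(2),(0,0),1).astype(float);return np.hypot(cv2.Sobel(g,cv2.CV_64F,1,0),cv2.Sobel(g,cv2.CV_64F,0,1))
def fit(cam,G,c,R,z,w=.012):
    t=np.linspace(0,2*np.pi,180)[:-1]
    for _ in range(4):
        P=[]
        for a in t:
            rr=np.linspace(R-w,R+w,25);L=np.array([proj(cam,[c[0]+r*np.cos(a),c[1]+r*np.sin(a),z]) for r in rr]).astype(np.float32)
            v=cv2.remap(G.astype(np.float32),L[None,:,0],L[None,:,1],cv2.INTER_LINEAR)[0];r=rr[v.argmax()]
            P.append([c[0]+r*np.cos(a),c[1]+r*np.sin(a)])
        P=np.array(P);s=least_squares(lambda q:np.hypot(P[:,0]-q[0],P[:,1]-q[1])-q[2],[*c,R],loss='soft_l1',f_scale=.002).x;c=s[:2]
    return s.round(4)
E
python3 - <<'E'
from h import *
G=grad('pics/top0.png');G2=grad('pics/scene0.png')
for n,c,g,z,R,c0 in(('plate','top',G,.014,.115,(.475,.378)),('plate','scene',G2,.014,.115,(.475,.378)),('knob','top',G,.049,.017,(.475,.378)),('rim','scene',G2,.08,.108,(.638,-.008)),('rim','top',G,.08,.108,(.638,-.008))):
    print(n,c,fit(c,g,c0,R,z,.012 if R>.02 else .008))
for u in((224.5,193.8),(324.5,173)): print(onz('top',u,.085))
E
```

```text
plate top [0.4773 0.3801 0.1138]
plate scene [0.4785 0.3742 0.1146]
knob top [0.4725 0.3703 0.0216]
rim scene [ 0.6388 -0.0071  0.1057]
rim top [ 0.6448 -0.0069  0.1053]
[0.53190817 0.10446271 0.085     ]
[ 0.58607161 -0.15827496  0.085     ]
```

Emit:
{"op": "carry_out", "data": {"commands": [[-0.3,[-0.57,0.98,0],0],[-0.3,[-0.57,0.98,0],0],[-0.3,[-0.57,0.98,0],0],[-0.3,[-0.57,0.98,0],0],[-0.3,[-0.57,0.98,0],0]]}}

```text
clock: 38.55
eef_pos: [0.605, 0.1562, 0.1272]
eef_rot: [-180.0, -0.0, 179.9]
wrist_force: [0.0, 0.3, -0.4]
width: 0.061
finger_force: 0.0
```

Emit:
{"op": "carry_out", "data": {"commands": [[-0.3,[-0.57,0.98,0],0],[-0.3,[-0.57,0.98,0],0],[-0.3,[-0.57,0.98,0],0],[-0.3,[-0.57,0.98,0],0],[-0.3,[-0.57,0.98,0],0]]}}

```text
clock: 39.05
eef_pos: [0.5337, 0.2787, 0.1273]
eef_rot: [-180.0, -0.0, 179.9]
wrist_force: [0.5, -0.1, -0.4]
width: 0.0611
finger_force: 0.0
```

Emit:
{"op": "carry_out", "data": {"commands": [[-0.3,[-0.57,0.98,0],0],[-0.3,[-0.57,0.98,0],0],[-0.3,[-0.57,0.98,0],0],[-0.3,[-0.57,1,0],0],[-0.3,[0,0,-1],0]]}}

```text
clock: 39.55
eef_pos: [0.4785, 0.3811, 0.1062]
eef_rot: [179.7, 0.4, -179.9]
wrist_force: [1.1, -0.6, 0.8]
width: 0.0611
finger_force: 0.0
```

Emit:
{"op": "carry_out", "data": {"commands": [[-0.3,[0,0,-1],0],[-0.3,[0,0,-1],0],[-0.3,[0,0,0],0]]}}

```text
clock: 39.85
eef_pos: [0.4739, 0.3743, 0.0482]
eef_rot: [-179.7, -0.4, 179.9]
wrist_force: [-0.5, -0.1, -0.8]
width: 0.0612
finger_force: 0.0
```

Run:
```python
from h import *
e=np.array(env.observe()['eef_pos']);im=shot('scene','scene9.png')[:,:,::-1]
u=proj('scene',e+[0,0,.0112]);k=proj('scene',[.478,.377,.049]);x,y=(k-[50,60]).astype(int)
g=cv2.resize(im[y:y+90,x:x+100],(600,540),interpolation=cv2.INTER_CUBIC)
for q,c in((u,(0,0,255)),(k,(0,255,0))): cv2.drawMarker(g,tuple(int(v) for v in (q-[x,y]+.5)*6),c,cv2.MARKER_CROSS,20,1)
cv2.imwrite('pics/crop8.png',np.clip(g*1.4,0,255).astype(np.uint8));print(e)
```

```text
[0.47392664 0.37433824 0.04819563]
```

View pics/crop8.png

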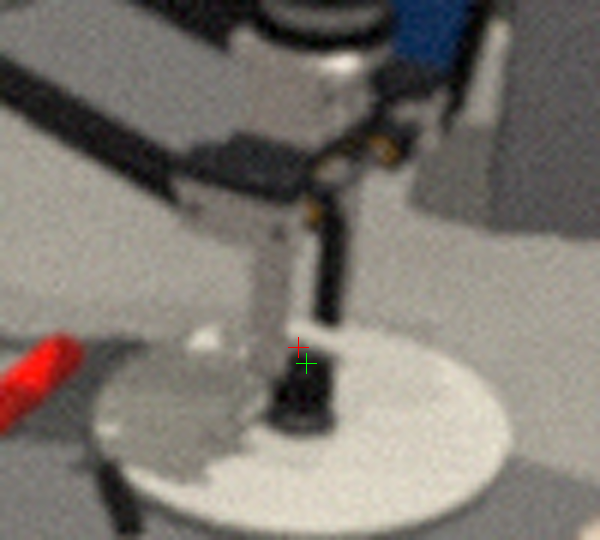

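The fingers straddle the knob: their midpoint is at crop (297,345) and the knob top at (303,360). Descending and gripping.

Emit:
{"op": "carry_out", "data": {"commands": [[-0.3,[0,0,-0.9],0],[-0.3,[0,0,-0.6],0],[-0.3,[0,0,-0.2],0],[-0.3,[0,0,0],0]]}}

```text
clock: 40.3
eef_pos: [0.4772, 0.376, 0.0099]
eef_rot: [-180.0, -0.1, 179.9]
wrist_force: [-0.1, 0.0, -0.8]
width: 0.061
finger_force: 0.0
```

Emit:
{"op": "carry_out", "data": {"commands": [[1,[0,0,0],0],[1,[0,0,0],0],[1,[0,0,0],0],[1,[0,0,0],0],[1,[0,0,0],0]]}}

```text
clock: 40.8
eef_pos: [0.4783, 0.3776, 0.0112]
eef_rot: [179.9, 0.1, 179.9]
wrist_force: [-0.1, 4.3, 1.4]
width: 0.0334
finger_force: 30.0
```

Emit:
{"op": "carry_out", "data": {"commands": [[1,[0,0,0],0],[1,[0,0,0],0]]}}

```text
clock: 41.0
eef_pos: [0.4783, 0.3775, 0.0112]
eef_rot: [179.9, 0.1, 179.9]
wrist_force: [-0.5, 4.2, 2.9]
width: 0.0333
finger_force: 30.0
```

Emit:
{"op": "carry_out", "data": {"commands": [[1,[0,0,0.3],0],[1,[0,0,0.5],0],[1,[0,0,0.7],0],[1,[0,0,0.7],0],[1,[0,0,0.7],0]]}}

```text
clock: 41.5
eef_pos: [0.4762, 0.3746, 0.0823]
eef_rot: [-179.8, -0.2, 179.9]
wrist_force: [-0.3, 0.4, -6.2]
width: 0.0338
finger_force: 30.0
```

Emit:
{"op": "carry_out", "data": {"commands": [[1,[0,0,0.7],0],[1,[0,0,0.7],0],[1,[0,0,0.7],0],[1,[0,0,0.3],0],[1,[0,0,0],0]]}}

```text
clock: 42.0
eef_pos: [0.478, 0.376, 0.1436]
eef_rot: [180.0, 0.1, 179.9]
wrist_force: [0.9, 0.0, -6.2]
width: 0.0333
finger_force: 30.0
```

Emit:
{"op": "carry_out", "data": {"commands": [[1,[0.32,-0.77,0],0],[1,[0.32,-0.77,0],0],[1,[0.32,-0.77,0],0],[1,[0.32,-0.77,0],0],[1,[0.32,-0.77,0],0]]}}

```text
clock: 42.5
eef_pos: [0.5163, 0.2784, 0.1407]
eef_rot: [-179.9, -0.2, 179.9]
wrist_force: [-0.7, -0.5, -6.4]
width: 0.0339
finger_force: 30.0
```

Emit:
{"op": "carry_out", "data": {"commands": [[1,[0.32,-0.77,0],0],[1,[0.32,-0.77,0],0],[1,[0.32,-0.77,0],0],[1,[0.32,-0.77,0],0],[1,[0.32,-0.77,0],0]]}}

```text
clock: 43.0
eef_pos: [0.5562, 0.1824, 0.1407]
eef_rot: [-179.9, -0.2, 179.9]
wrist_force: [-0.2, -0.8, -6.6]
width: 0.0333
finger_force: 30.0
```

Emit:
{"op": "carry_out", "data": {"commands": [[1,[0.32,-0.77,0],0],[1,[0.32,-0.77,0],0],[1,[0.32,-0.77,0],0],[1,[0.32,-0.77,0],0],[1,[0.32,-0.77,0],0]]}}

```text
clock: 43.5
eef_pos: [0.5962, 0.0865, 0.1406]
eef_rot: [-180.0, -0.2, 179.9]
wrist_force: [0.3, 0.5, -7.1]
width: 0.0336
finger_force: 30.0
```

Emit:
{"op": "carry_out", "data": {"commands": [[1,[0.32,-0.77,0],0],[1,[0.32,-0.77,0],0],[1,[0.32,-0.77,0],0],[1,[0.32,-0.77,0],0],[1,[0.32,-0.75,0],0]]}}

```text
clock: 44.0
eef_pos: [0.6369, -0.0093, 0.1413]
eef_rot: [180.0, -0.2, 179.9]
wrist_force: [-1.1, 1.0, -5.7]
width: 0.0333
finger_force: 30.0
```

Emit:
{"op": "carry_out", "data": {"commands": [[1,[0,0,0],0],[1,[0,0,0],0]]}}

```text
clock: 44.2
eef_pos: [0.6374, -0.0088, 0.1422]
eef_rot: [180.0, -0.1, 179.8]
wrist_force: [0.8, 0.2, -7.3]
width: 0.0337
finger_force: 30.0
```

Run:
```python
from h import *
e=np.array(env.observe()['eef_pos']);print(e)
shot('scene','scene10.png');G=grad('pics/scene10.png')
for z in (.12,.125,.13,.135,.14,.145): print(z,fit('scene',G,e[:2],.115,z))
im=cv2.imread('pics/scene10.png');o=cv2.resize(im[140:290,250:420],(680,600),interpolation=cv2.INTER_CUBIC)
cv2.imwrite('pics/crop9.png',np.clip(o*1.4,0,255).astype(np.uint8))
```

```text
[ 0.63737635 -0.00876701  0.14215434]
0.12 [0.6204 0.0179 0.1181]
0.125 [0.6239 0.0116 0.1173]
0.13 [0.6273 0.0051 0.1166]
0.135 [ 0.6308 -0.0014  0.1158]
0.14 [ 0.6342 -0.0078  0.1151]
0.145 [ 0.6376 -0.014   0.1144]
```

View pics/crop9.png

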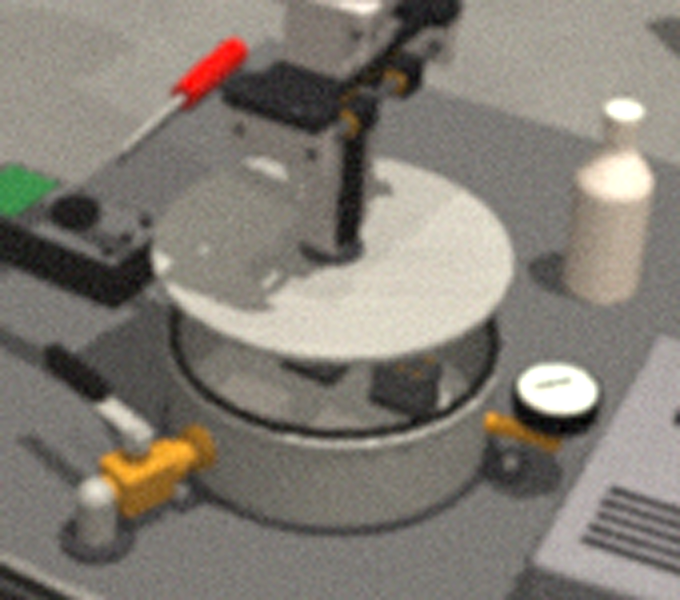

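The lid is level in the grip over the pot, with a relay standing inside. Lowering it in small steps while watching the force.

Emit:
{"op": "carry_out", "data": {"commands": [[1,[0.1,0.08,-0.6],0],[1,[0,0,-0.6],0],[1,[0,0,-0.5],0],[1,[0,0,-0.3],0],[1,[0,0,0],0]]}}

```text
clock: 44.75
eef_pos: [0.638, -0.0057, 0.0899]
eef_rot: [180.0, -0.3, 179.9]
wrist_force: [-0.0, -0.7, -7.2]
width: 0.0336
finger_force: 30.0
```

Emit:
{"op": "carry_out", "data": {"commands": [[1,[0,0,-0.08],0],[1,[0,0,0],0]]}}

```text
clock: 44.95
eef_pos: [0.6407, -0.0063, 0.0913]
eef_rot: [-180.0, 0.1, 179.9]
wrist_force: [0.0, 0.1, -6.4]
width: 0.0339
finger_force: 30.0
```

Emit:
{"op": "carry_out", "data": {"commands": [[1,[0,0,-0.08],0],[1,[0,0,0],0]]}}

```text
clock: 45.15
eef_pos: [0.6403, -0.0063, 0.0892]
eef_rot: [-180.0, 0.0, 179.9]
wrist_force: [0.0, -0.1, -5.9]
width: 0.0335
finger_force: 30.0
```

Emit:
{"op": "carry_out", "data": {"commands": [[1,[0,0,-0.08],0],[1,[0,0,0],0]]}}

```text
clock: 45.35
eef_pos: [0.6399, -0.0062, 0.0866]
eef_rot: [180.0, -0.0, 179.9]
wrist_force: [0.4, -0.1, -7.1]
width: 0.0333
finger_force: 30.0
```

Emit:
{"op": "carry_out", "data": {"commands": [[1,[0,0,-0.08],0],[1,[0,0,0],0]]}}

```text
clock: 45.55
eef_pos: [0.6404, -0.0063, 0.0853]
eef_rot: [180.0, 0.0, 179.9]
wrist_force: [-0.5, -0.5, -3.1]
width: 0.0334
finger_force: 30.0
```

Emit:
{"op": "carry_out", "data": {"commands": [[1,[0,0,-0.04],0],[1,[0,0,0],0]]}}

```text
clock: 45.75
eef_pos: [0.6405, -0.0063, 0.0852]
eef_rot: [-180.0, 0.1, 179.9]
wrist_force: [-4.5, -0.9, 2.0]
width: 0.0333
finger_force: 30.0
```

Contact came at 0.085, the seated height. Releasing, lifting and moving aside to check.

Emit:
{"op": "carry_out", "data": {"commands": [[0,[0,0,0],0],[0,[0,0,0],0],[0,[0,0,0],0],[0,[0,0,0],0]]}}

```text
clock: 46.15
eef_pos: [0.6405, -0.0063, 0.084]
eef_rot: [-180.0, 0.1, 179.9]
wrist_force: [0.0, -0.4, 0.9]
width: 0.0471
finger_force: 0.0
```

Emit:
{"op": "carry_out", "data": {"commands": [[0,[0,0,0.5],0],[0,[0,0,1],0],[0,[0,0,1],0],[0,[-1,0,0.5],0],[0,[-1,0,0],0]]}}

```text
clock: 46.65
eef_pos: [0.5925, -0.0067, 0.163]
eef_rot: [-179.9, 0.4, 179.9]
wrist_force: [0.5, -1.0, 0.4]
width: 0.0472
finger_force: 0.0
```

Emit:
{"op": "carry_out", "data": {"commands": [[0,[-1,0,0],0],[0,[-1,0,0],0],[0,[-1,0,0],0],[0,[-1,0,0],0],[0,[-1,0,0],0]]}}

```text
clock: 47.15
eef_pos: [0.4646, -0.0063, 0.1599]
eef_rot: [-180.0, 0.1, 179.9]
wrist_force: [-0.7, -0.4, 0.4]
width: 0.047
finger_force: 0.0
```

Run:
```python
from h import *
e=np.array(env.observe()['eef_pos']);print(e)
shot('scene','scene11.png');shot('top','top11.png')
G=grad('pics/scene11.png');print(fit('scene',G,(.64,-.006),.115,.088))
for c in('scene','top'):
  for n in('vent_grip','vent_pivot','suction_grip','suction_pivot'): print(c,n,[(round(d['conf'],2),np.round(d['at'],1).tolist()) for d in env.tip_of(c,n)][:2])
a=cv2.imread('pics/scene11.png')[150:290,245:425];b=cv2.imread('pics/top11.png')[100:230,180:350]
o=np.zeros((560,800,3),np.uint8);o[:311,:400]=cv2.resize(a,(400,311));o[:306,400:]=cv2.resize(b,(400,306))
cv2.imwrite('pics/crop10.png',np.clip(o[:320]*1.4,0,255).astype(np.uint8))
```

```text
[ 0.46460711 -0.00627445  0.15986443]
[ 0.64   -0.0102  0.1146]
scene vent_grip [(0.67, [316.1, 172.9])]
scene vent_pivot [(0.58, [321.8, 190.3])]
scene suction_grip [(0.54, [267.0, 233.5]), (0.42, [295.1, 168.4])]
scene suction_pivot [(0.91, [287.8, 244.3])]
top vent_grip [(0.62, [206.5, 208.3])]
top vent_pivot []
top suction_grip [(0.47, [319.0, 194.3])]
top suction_pivot [(0.72, [325.0, 172.5]), (0.23, [182.4, 135.7])]
```

View pics/crop10.png

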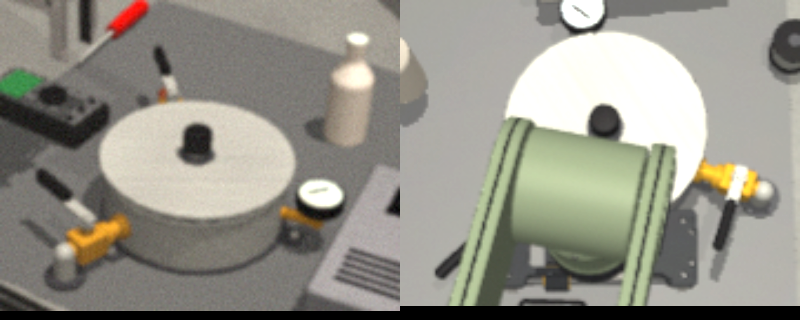

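The lid is seated level. Next I'll measure the lever sleeves.

Run:
```python
from h import *
for f,n,(x0,x1,y0,y1) in(('top0','vent',(188,222,190,225)),('top0','suction',(308,328,178,210))):
    g=cv2.imread(f'pics/{f}.png').max(2);S=4
    c=cv2.resize(g[y0:y1,x0:x1],None,fx=S,fy=S,interpolation=cv2.INTER_CUBIC)
    m=(c<50).astype(np.uint8)
    q=max(cv2.findContours(m,cv2.RETR_EXTERNAL,cv2.CHAIN_APPROX_NONE)[0],key=cv2.contourArea)
    px=(q[:,0]+.5)/S-.5+[x0,y0]
    w=np.array([onz('top',p,.085)[:2] for p in px]).astype(np.float32)*1000
    (cc,(a,b),t)=cv2.minAreaRect(w);t=t if a>b else t+90
    print(n,np.round(cc),round(max(a,b)),round(min(a,b)),'axis deg',round(t,1))
for n,a,b in(('vg',(317,174.5),(205.3,208.5)),('vp',(323.5,190.2),(223.5,193)),('sg',(267,234.5),(318.9,194)),('sp',(286.5,243.8),(324.9,173.5))): print(n,tri(a,b))
```

```text
vent [491. 158.] 56 13 axis deg 133.4
suction [ 527. -139.] 58 12 axis deg 162.0
vg (array([0.49215618, 0.1525591 , 0.09128928]), np.float64(0.00010740329067510774))
vp (array([0.5377561 , 0.10987431, 0.07553075]), np.float64(0.00430588548432734))
sg (array([ 0.52846482, -0.14495011,  0.07866594]), np.float64(0.006549570681543065))
sp (array([ 0.58832137, -0.15733507,  0.08210957]), np.float64(0.007268418307717355))
```

Emit:
{"op": "carry_out", "data": {"commands": [[0,[0.13,0.82,0],-1],[0,[0.13,0.82,0],-1],[0,[0.13,0.82,0],-1],[0,[0.13,0.82,0],-1],[0,[0.13,0.82,0],-1]]}}

```text
clock: 48.15
eef_pos: [0.4818, 0.0972, 0.1586]
eef_rot: [-180.0, -0.0, 149.6]
wrist_force: [-0.5, 0.1, -0.9]
width: 0.0475
finger_force: 0.0
```

Emit:
{"op": "carry_out", "data": {"commands": [[0,[0.13,0.82,0],-1],[0,[0.13,0.82,0],-1],[0,[0.13,0.82,0],-1],[0,[0,0,-1],0],[0,[0,0,-1],0]]}}

```text
clock: 48.65
eef_pos: [0.4926, 0.1588, 0.109]
eef_rot: [179.9, 0.1, 132.0]
wrist_force: [0.4, -1.2, -0.1]
width: 0.0469
finger_force: 0.0
```

Emit:
{"op": "carry_out", "data": {"commands": [[0,[0,0,-1],0],[0,[0,0,-0.8],0],[0,[0,0,-0.4],0],[0,[0,0,0],0]]}}

```text
clock: 49.05
eef_pos: [0.4899, 0.1576, 0.0521]
eef_rot: [-179.8, -0.1, 131.9]
wrist_force: [-0.7, 0.4, -0.2]
width: 0.0469
finger_force: 0.0
```

Emit:
{"op": "carry_out", "data": {"commands": [[1,[0,0,0],0],[1,[0,0,0],0],[1,[0,0,0],0],[1,[0,0,0],0],[1,[0,0,0],0]]}}

```text
clock: 49.55
eef_pos: [0.492, 0.1581, 0.0545]
eef_rot: [179.9, 0.0, 131.9]
wrist_force: [1.3, 0.4, 0.5]
width: 0.0126
finger_force: 29.9
```

Emit:
{"op": "carry_out", "data": {"commands": [[1,[-0.184,-0.184,0],1],[1,[-0.164,-0.202,0],1],[1,[-0.142,-0.218,0],1],[1,[-0.118,-0.232,0],1],[1,[-0.093,-0.243,0],1]]}}

```text
clock: 50.05
eef_pos: [0.476, 0.132, 0.0545]
eef_rot: [179.7, 0.3, 162.1]
wrist_force: [5.5, 4.1, -4.8]
width: 0.0128
finger_force: 29.8
```

Emit:
{"op": "carry_out", "data": {"commands": [[1,[-0.067,-0.251,0],1],[1,[-0.041,-0.257,0],1],[1,[-0.014,-0.26,0],1],[1,[0.014,-0.26,0],1],[1,[0.041,-0.257,0],1]]}}

```text
clock: 50.55
eef_pos: [0.4749, 0.1005, 0.0545]
eef_rot: [179.8, 0.4, -167.9]
wrist_force: [6.9, 6.8, -5.7]
width: 0.0128
finger_force: 29.8
```

Emit:
{"op": "carry_out", "data": {"commands": [[1,[0.067,-0.251,0],1],[1,[0.093,-0.243,0],1],[1,[0.118,-0.232,0],1],[1,[0,0,0],0]]}}

```text
clock: 50.95
eef_pos: [0.4822, 0.0824, 0.0545]
eef_rot: [180.0, 0.5, -150.1]
wrist_force: [6.0, 6.5, -4.8]
width: 0.0131
finger_force: 30.0
```

Emit:
{"op": "carry_out", "data": {"commands": [[1,[0.142,-0.218,0],1],[1,[0.164,-0.202,0],1],[1,[0,0,0],0]]}}

```text
clock: 51.25
eef_pos: [0.4878, 0.0742, 0.0544]
eef_rot: [179.7, 0.5, -138.2]
wrist_force: [2.5, 11.8, 0.7]
width: 0.0124
finger_force: 30.1
```

Emit:
{"op": "carry_out", "data": {"commands": [[1,[0.06,-0.06,0],0.33],[1,[0,0,0],0]]}}

```text
clock: 51.45
eef_pos: [0.4879, 0.0742, 0.0544]
eef_rot: [179.5, 0.4, -136.3]
wrist_force: [-1.1, 15.5, 3.4]
width: 0.0128
finger_force: 31.0
```

Emit:
{"op": "carry_out", "data": {"commands": [[1,[0.08,-0.08,0],0],[1,[0,0,0],0]]}}

```text
clock: 51.65
eef_pos: [0.4879, 0.0742, 0.0544]
eef_rot: [179.2, 0.4, -136.4]
wrist_force: [-5.9, 21.3, 7.9]
width: 0.0129
finger_force: 30.7
```

Emit:
{"op": "carry_out", "data": {"commands": [[0.3,[0,0,0],0],[0.3,[0,0,0],0],[0.3,[0,0,0],0]]}}

```text
clock: 51.95
eef_pos: [0.4901, 0.0666, 0.054]
eef_rot: [-180.0, -0.0, -136.1]
wrist_force: [0.9, -0.4, 0.3]
width: 0.0315
finger_force: 0.0
```

Emit:
{"op": "carry_out", "data": {"commands": [[0.3,[0,0,1],0],[0.3,[0,0,1],0],[0,[0,0,1],0],[0,[0,0,0],0]]}}

```text
clock: 52.35
eef_pos: [0.4934, 0.0658, 0.1326]
eef_rot: [-179.6, 0.3, -136.2]
wrist_force: [0.4, -1.0, -0.1]
width: 0.0451
finger_force: 0.0
```

Emit:
{"op": "carry_out", "data": {"commands": [[0,[0.144,-0.75,0],-0.94],[0,[0.144,-0.75,0],-0.94],[0,[0.144,-0.75,0],-0.94],[0,[0.144,-0.75,0],-0.94],[0,[0.144,-0.75,0],-0.94]]}}

```text
clock: 52.85
eef_pos: [0.5072, -0.0283, 0.1274]
eef_rot: [180.0, -0.1, -164.6]
wrist_force: [0.2, -0.3, 0.2]
width: 0.0471
finger_force: 0.0
```

Emit:
{"op": "carry_out", "data": {"commands": [[0,[0.144,-0.75,0],-0.94],[0,[0.144,-0.75,0],-0.94],[0,[0.144,-0.75,0],-0.94],[0,[0.144,-0.75,0],-0.94],[0,[0.144,-0.75,0],-0.94]]}}

```text
clock: 53.35
eef_pos: [0.5251, -0.122, 0.1273]
eef_rot: [-180.0, -0.1, 167.2]
wrist_force: [-0.2, -0.0, 0.2]
width: 0.0472
finger_force: 0.0
```

Emit:
{"op": "carry_out", "data": {"commands": [[0,[0.144,-0.75,0],-0.94],[0,[0,0,0],0],[0,[0,0,0],0]]}}

```text
clock: 53.65
eef_pos: [0.5288, -0.1395, 0.1277]
eef_rot: [180.0, -0.1, 161.9]
wrist_force: [0.1, 0.6, -0.2]
width: 0.0468
finger_force: 0.0
```

Run:
```python
from h import *
e=np.array(env.observe()['eef_pos']);print(e,env.observe()['eef_rot'])
shot('scene','scene12.png');shot('top','top12.png')
g=cv2.imread('pics/top12.png')
def lev(im,box,z=.085,S=4):
    x0,x1,y0,y1=box;c=cv2.resize(im.max(2)[y0:y1,x0:x1],None,fx=S,fy=S,interpolation=cv2.INTER_CUBIC)
    q=max(cv2.findContours((c<50).astype(np.uint8),cv2.RETR_EXTERNAL,cv2.CHAIN_APPROX_NONE)[0],key=cv2.contourArea)
    w=np.array([onz('top',p,z)[:2] for p in (q[:,0]+.5)/S-.5+[x0,y0]]).astype(np.float32)*1000
    (cc,(a,b),t)=cv2.minAreaRect(w);return np.round(cc),round(max(a,b)),round(min(a,b)),round((t if a>b else t+90)%180,1)
u=proj('top',[.487,.0705,.085]).astype(int);print('vent',lev(g,(u[0]-14,u[0]+12,u[1]-14,u[1]+14)))
o=np.zeros((420,800,3),np.uint8);o[:,:400]=cv2.resize(g[140:245,190:290],(400,420),interpolation=cv2.INTER_CUBIC);o[:,400:]=cv2.resize(cv2.imread('pics/scene12.png')[165:270,245:345],(400,420),interpolation=cv2.INTER_CUBIC)
cv2.imwrite('pics/crop11.png',np.clip(o*1.4,0,255).astype(np.uint8))
```

```text
[ 0.52876572 -0.13954974  0.12767812] [ 1.79975003e+02 -1.20614325e-01  1.61874100e+02]
vent (array([487.,  73.]), 57, 12, 40.2)
```

View pics/crop11.png

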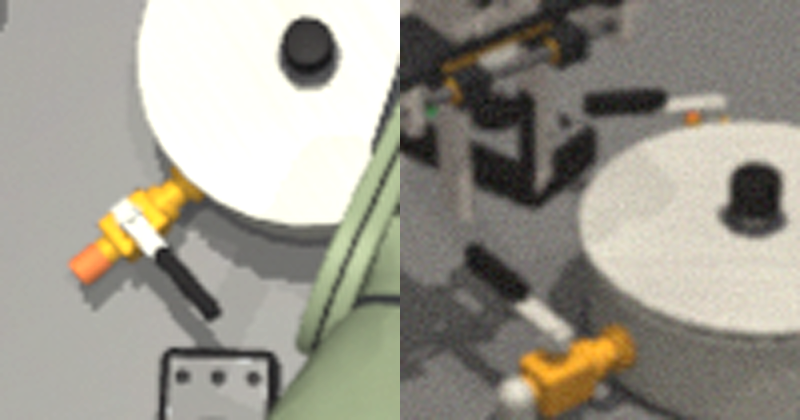

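The vent lever lies across its pipe against the stop, and the force rose with no motion. The lid is flat. Now gripping the suction lever, whose sleeve is at scene crop (497,272).

Emit:
{"op": "carry_out", "data": {"commands": [[0,[0,0,-1],0],[0,[0,0,-1],0],[0,[0,0,-0.7],0],[0,[0,0,-0.3],0],[0,[0,0,0],0]]}}

```text
clock: 54.25
eef_pos: [0.5285, -0.1385, 0.0526]
eef_rot: [180.0, -0.2, 161.9]
wrist_force: [-0.4, 0.7, -0.0]
width: 0.0469
finger_force: 0.0
```

Emit:
{"op": "carry_out", "data": {"commands": [[1,[0,0,0],0],[1,[0,0,0],0],[1,[0,0,0],0],[1,[0,0,0],0],[1,[0,0,0],0]]}}

```text
clock: 54.75
eef_pos: [0.53, -0.14, 0.0544]
eef_rot: [-180.0, 0.1, 161.8]
wrist_force: [-0.5, 0.1, 1.6]
width: 0.0126
finger_force: 30.0
```

Emit:
{"op": "carry_out", "data": {"commands": [[1,[-0.067,-0.251,0],1],[1,[-0.041,-0.257,0],1],[1,[-0.014,-0.26,0],1],[1,[0.014,-0.26,0],1],[1,[0.041,-0.257,0],1]]}}

```text
clock: 55.25
eef_pos: [0.5283, -0.1705, 0.0543]
eef_rot: [179.9, 0.1, -167.9]
wrist_force: [0.4, 5.2, 3.0]
width: 0.0128
finger_force: 30.0
```

Emit:
{"op": "carry_out", "data": {"commands": [[1,[0.067,-0.251,0],1],[1,[0.093,-0.243,0],1],[1,[0.056,-0.117,0],0.5],[1,[0,0,0],0],[1,[0,0,0],0]]}}

```text
clock: 55.75
eef_pos: [0.5337, -0.1854, 0.0543]
eef_rot: [179.9, 0.1, -153.1]
wrist_force: [-0.1, 4.8, 3.4]
width: 0.0129
finger_force: 30.1
```

Emit:
{"op": "carry_out", "data": {"commands": [[1,[0.018,-0.039,0],0.15],[1,[0,0,0],0]]}}

```text
clock: 55.95
eef_pos: [0.534, -0.1858, 0.0543]
eef_rot: [179.8, 0.1, -152.2]
wrist_force: [0.0, 6.5, 4.0]
width: 0.0125
finger_force: 30.0
```

Emit:
{"op": "carry_out", "data": {"commands": [[0.3,[0,0,0],0],[0.3,[0,0,0],0],[0.3,[0,0,0],0]]}}

```text
clock: 56.25
eef_pos: [0.5338, -0.1884, 0.0538]
eef_rot: [-180.0, -0.0, -152.3]
wrist_force: [0.3, 0.1, -0.5]
width: 0.0319
finger_force: 0.0
```

Emit:
{"op": "carry_out", "data": {"commands": [[0.3,[0,0,1],0],[0.3,[0,0,1],0],[0,[0,0,1],0],[0,[-1,1,1],0],[0,[-1,1,0],0]]}}

```text
clock: 56.75
eef_pos: [0.4864, -0.1397, 0.1578]
eef_rot: [-179.6, 0.3, -152.4]
wrist_force: [0.5, 0.3, 0.7]
width: 0.0467
finger_force: 0.0
```

Emit:
{"op": "carry_out", "data": {"commands": [[0,[-0.8,1,0],0],[0,[0,1,0],0],[0,[0,1,0],0],[0,[0,1,0],0],[0,[0,1,0],0]]}}

```text
clock: 57.25
eef_pos: [0.4637, -0.0125, 0.1539]
eef_rot: [-180.0, 0.0, -152.3]
wrist_force: [0.0, -0.2, -0.1]
width: 0.0468
finger_force: 0.0
```

Emit:
{"op": "carry_out", "data": {"commands": [[0,[0,1,0],0],[0,[0,1,0],0],[0,[0,1,0],0],[0,[0,1,0],0],[0,[0,0,0],0]]}}

```text
clock: 57.75
eef_pos: [0.4636, 0.0888, 0.1538]
eef_rot: [180.0, 0.0, -152.1]
wrist_force: [1.0, -0.1, -0.9]
width: 0.0472
finger_force: 0.0
```

Run:
```python
from h import *
shot('scene','scene13.png');shot('top','top13.png');g=cv2.imread('pics/top13.png')
def lev(im,box,z=.085,S=4):
    x0,x1,y0,y1=box;c=cv2.resize(im.max(2)[y0:y1,x0:x1],None,fx=S,fy=S,interpolation=cv2.INTER_CUBIC)
    q=max(cv2.findContours((c<50).astype(np.uint8),cv2.RETR_EXTERNAL,cv2.CHAIN_APPROX_NONE)[0],key=cv2.contourArea)
    w=np.array([onz('top',p,z)[:2] for p in (q[:,0]+.5)/S-.5+[x0,y0]]).astype(np.float32)*1000
    (cc,(a,b),t)=cv2.minAreaRect(w);return np.round(cc),round(max(a,b)),round(min(a,b)),round((t if a>b else t+90)%180,1)
u=proj('top',[.533,-.186,.085]).astype(int);print('suction',lev(g,(u[0]-14,u[0]+14,u[1]-14,u[1]+14)))
o=np.zeros((420,800,3),np.uint8);o[:,:400]=cv2.resize(g[130:235,250:350],(400,420),interpolation=cv2.INTER_CUBIC);o[:,400:]=cv2.resize(cv2.imread('pics/scene13.png')[130:310,200:371],(400,420),interpolation=cv2.INTER_CUBIC)
cv2.imwrite('pics/crop12.png',np.clip(o*1.4,0,255).astype(np.uint8))
```

```text
suction (array([ 531., -187.]), 56, 16, 27.3)
```

View pics/crop12.png

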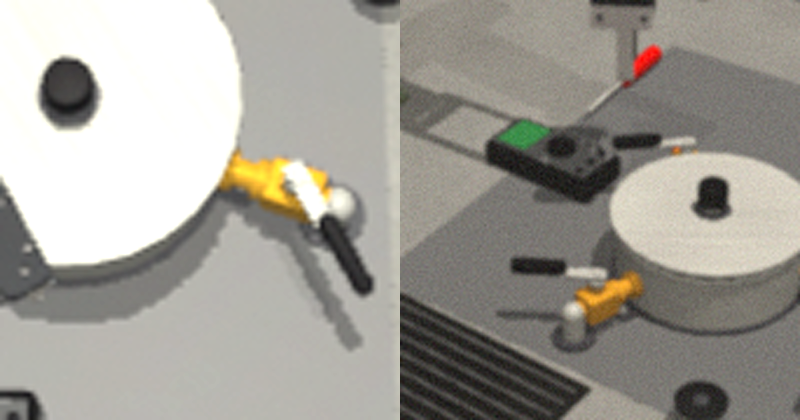

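The suction lever turned from 162° to 207.3°, about 45°. The vent is across its pipe, the lid is level and the mat is empty. Handing in.

```bash
python3 -c "
from cell import env
print(env.sign_off())"
```

```text
the job is handed in; nothing more can be done
None
```

The job is handed in: all four washed parts (two sinks, two relays) are in the chamber, the lid is seated level, the vent is shut against its stop, the suction lever is at about 45°, and the arm is clear. No verdict came back, and I saw only one of the four parts after placing it, through the gap under the lid.

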